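# Refit the blast-gate blade and shut the dust port

## Task

The sander's hose is off and the blast gate's steel blade, cleaned and waxed, lies on its battens: refit it so that the dust port is shut. The blade is heavy, so carry it gripped near its middle by the long edges, lay it flat on the gate's white run-in with its nose towards the port, and let go of it. Then grip it by the red pull and slide it in across the port, past the half stop, until it clicks into its second stop, fully shut; let go, and leave the other things on the bench where they are.

Things in the scene. Friction and masses are not known exactly. Their poses are not given: they have to be found in the camera images.
- gate: Blast gate on a grey dust manifold, fixed to the bench. Origin on the bench under the port's centre, z up, x = the way the blade slides in. The blade slides on a bed 88 mm above the bench. Aluminium top plate 110 x 106 mm, its top at 104 mm, with an open spigot (58 mm outside, rim at 130 mm). The channel under it is 67.5 mm wide, 8 mm high, x -54 to +55 mm, slick, open at both ends.
- gate_mouth (a point): Mouth of the channel on the bed, 54 mm before the port's centre; axes as the gate's. Two white cheeks flare from here out to x = -88 mm (gate frame), where they are 88 mm apart and 98 mm above the bench; a sloped roof covers the mouth from x = -69 mm.
- gate_runin (a point): Point on top of the run-in (88 mm above the bench), 175 mm before the port, where the blade's middle goes when it is laid there: its nose then lies between the cheeks, 85 mm before the port, clear of the roof. Axes as the gate's. The run-in is an open white slick ledge 40 mm wide, x = -245 to -88 mm in the gate frame: narrower than the blade, so fingers have free room on both sides.
- gate_port (a point): Centre of the open 50 mm port at bed height; axes as the gate's. At the half stop (first click) the nose is 5 mm past it, at the shut stop (second click) 36 mm past it.
- gate_shut (a point): Where the blade's origin is when shut at the second click: 54 mm before the port, on the bed; axes as the gate's, the blade's x along them. Only the click holds it: it can be pushed on too far. Let go within 2 mm of the stop, it is drawn in by the pin.
- index_pin (a joint): Spring index pin (black knob) in the gate's +y side, 30 mm before the port's centre. In m: 0 = fully out (no blade), about 0.0032 riding on the blade's plain edge, about 0.0005 to 0.0014 when dropped into a notch. Pushing the blade past it takes about 8 to 14 N.
- blade: Flat steel plate 180 x 66 x 6 mm, 0.4 to 0.6 kg, at first lying on the rest, pull upward. Origin in the middle of its underside, x towards the nose (front corners rounded 10 mm), z up. Two index notches in its +y edge, 24 and 55 mm ahead of the middle; both edges are plain from 90 mm behind to 18 mm ahead of the middle. Red pull at the tail.
- blade_balance (a point): Where the blade balances: 9 mm behind its middle, at mid-thickness, 3 mm above its underside. Grip across the 66 mm width here to carry it.
- blade_nose (a point): Middle of the blade's front end, at its underside, 90 mm ahead of its origin.
- blade_pull (a point): Middle of the red pull: an upright lip across the blade's tail, 8 mm thick along the blade, 60 mm wide, 18 mm tall above the blade's top face. This point is 86 mm behind the blade's middle and 15 mm above its underside.
- rest: Fixed drying rest on which the blade lies at first: a board 150 x 90 x 6 mm with two cross battens (18 mm wide, 74 mm long, 55 mm either side of the middle), tops 26 mm above the bench. Origin on the bench under its middle, x along the blade.
- offcut: Bystander: a dark wood offcut, 190 x 75 x 22 mm, lying flat. Origin at the centre of its underside.
- stain_tin: Bystander: a copper-coloured tin of wood stain, 92 mm across, 116 mm tall, standing. Origin at the centre of its underside.
- brush: Bystander: a paint brush about 200 mm long, lying. Origin near its middle, at its underside.
- spray_can: Bystander: a white spray can with a green cap, 66 mm across, 197 mm tall, standing. Origin at the centre of its underside.
- glue: Bystander: a yellow glue bottle with an orange cap, 60 mm across, 170 mm tall, standing. Origin at the centre of its underside.
- sanding_block: Bystander: a cork sanding block, 110 x 65 x 34 mm. Origin at the centre of its underside.
- tape: Bystander: a blue roll of tape lying flat, 104 mm across, 36 mm high. Origin at the centre of its underside.
- clamp: Bystander: a bar clamp lying flat, 280 mm bar, about 120 mm over its jaws, 29 mm high. Origin near its middle, at its underside.

How it is judged:
By the outcome, as a careful person would: the job done as asked, in the order asked, and still so for the second after the job is handed in, with the robot touching nothing.
It also fails if it takes over 61 s, if anything falls off the work surface, if the arm or the gripper's body presses on something with over 40 N, if the wrist force passes 120 N, or if a joint passes its speed limit or range.

## Robot

A 7-joint arm with a two-finger parallel gripper is mounted at the origin on the work surface. World frame = base frame: x ahead of the robot, y to its left, z up, the work surface at z = 0. Lengths are in m, angles in rad, forces in N, time in s.
With the tool pointing down it reaches from about 0.425 to 0.875 m from the base axis. Payload 4.7 kg.
Tool frame: the origin (TCP) lies on the centre line of the jaws, within the pads' length; the fingertips stand 17 mm ahead of it and the grasp point (between the pads) lies 2 mm behind it; z points along the fingers, x is the direction in which the jaws open and shut, and the axes are right-handed (so a half turn about z gives the same grasp; the last joint's range is limited). The gripper opens to 87 mm and grips with 3 to 60 N. Pads are 19 mm wide; open, the fingers measure 117 mm over their backs; the gripper's body (75 mm by 190 mm) begins 51 mm behind the grasp point.
Start: joints at [-1.206, 0.321, -0.07, 1.45, 0.023, 1.371, -0.057], TCP at [0.223, 0.61, 0.24] pointing down, gripper open.
Joint ranges: [-2.86, 2.86], [-0.3, 2.09], [-1.38, 1.24], [0.06, 2.45], [-1.56, 4.7], [0.09, 2.05], [-2.69, 2.69]. Speed limits (rad/s): [2.57, 2.57, 3.14, 3.14, 3.14, 3.14, 3.14].

## Interface

Orientations are given as [roll, pitch, yaw] about the fixed x, y, z axes, in that order (R = Rz(yaw) Ry(pitch) Rx(roll)).
In Python, from plant import sensors, eyes, job, finder gives the robot as it stands.
- The arm moves only by the tool apply_moves, never from a script. Its argument "plan" is a list of rows, each an object of numbers: "x", "y", "z": the shift along the tool's x, y, z in m; "spin": the turn about the tool's z in rad; "grip": the opening, from 0 (shut) to 1 (fully open). In form: [{"x": .., "y": .., "z": .., "spin": .., "grip": ..}, ...]. A call has 1 to 5 rows; each row shifts and turns the commanded pose from where the row before left it, along the tool's axes as they then stand; what a row does not reach is not made up. A row lasts 1/12 s, in which the tool goes at most 41.7 mm and 7.16 degrees, less where a joint would pass 70% of its speed; a pose out of reach is approached as far as the arm can. A call is refused whole if a number of a shift passes 0.0417 or a number of a turn 0.125, either way. A call with a gripper value outside its range is refused whole. The fingers move at their own pace and stop on an object; "newtons" is the grip in N (left out, the last holds). Time passes only in rows, so rows that do not move let the fingers close. It gives the time, the measured TCP pose, the force and the opening at its end, in the units of the state.
- sensors.observe(): the state, without advancing time (a new reading comes with each control period).
- eyes.grab_frame(name): name is "scene" or "top" or "wrist"; returns a dict with "image" (384x512x3 uint8, red, green, blue), "depth" (384x512 float32, m along the optical axis (not along the pixel's ray), 0 where there is no reading), "mtx" (3x3 intrinsics, pixels), "D" ([k1, k2, p1, p2, k3] as OpenCV has them; the pictures are not rectified), "extrinsics" (4x4, takes a point from camera to world coordinates); the wrist camera has in their place "mount" (4x4, takes a point from camera to tool coordinates, whose origin is the TCP and whose axes are the tool frame's). Camera axes: x right, y down, z forward; pixel columns grow to the right and rows downward; lengths in m; the calibration is good to about 2 mm. A picture is of the moment at which its call begins: read the wrist's pose just before it.
- job.close_job(): hands the job in, once; it reports no verdict.
Trained networks look in a picture, given as the dict that the camera call returned (one of the last four; its "shot" number tells which), for a name from the list of things; names that differ only in an ending like _2 or _b are one class to them, and where a whole thing is asked for, a point or a joint stands for the part that bears it (a point fixed in the world has none). Each returns a list of dicts, best first, with "conf" (0 to 1); they miss things now and then, are a little off and sometimes report something else, mostly with a low value. They report only what shows in the picture. A call takes as long as a camera call.
- finder.look_for(picture, label): "xy" ([column, row] in pixels, amid what is visible of it).
The state is a dict: "time_s": time; "joint_pos": joint angles; "joint_velocities": joint speeds; "joint_efforts": joint torques, N m; "tcp_pos": TCP position; "eef_rot": TCP orientation; "contact_force": force on the tool from outside, world axes, zero at the start; "wrist_torque": the same for the moment, N m; "width": finger opening in m.
Only numpy, scipy, OpenCV 4.12 (cv2) and the standard library are available. Lean on these libraries where they do the work, as an engineer would, in place of code of your own. Each camera call takes 0.05 s, during which the arm holds its last target.

## Working session

There is one attempt and no reset: what is moved stays moved. The work goes in short steps, Python scripts to look and compute and a tool call to move; the robot and the scene stay as the last step left them, time stands still between calls to the robot, and variables do not carry over. Pictures are saved under pics/ and viewed, and the job is handed in when it is done.

Besides the shell and the picture viewer there is one more tool, called after "Emit:" as name([rows], argument=value, ...), one row to a line, values as JSON. apply_moves: Moves the arm, as the interface text tells. Its arguments: {"type":"object","properties":{"plan":{"type":"array"},"newtons":{"type":"number"}},"required":["plan"]}

```bash
ls; mkdir -p pics
cat > h.py <<'E'
import numpy as np, cv2
from plant import sensors, eyes, job, finder
from scipy.spatial.transform import Rotation as R
def grab(n):
    s=sensors.observe(); f=eyes.grab_frame(n)
    if n=="wrist":
        T=np.eye(4); T[:3,:3]=R.from_euler('xyz',s['eef_rot']).as_matrix(); T[:3,3]=s['tcp_pos']
        f['E']=T@np.array(f['mount'])
    else: f['E']=np.array(f['extrinsics'])
    return f
def save(f,p,big=False):
    im=cv2.cvtColor(f['image'],cv2.COLOR_RGB2BGR)
    if big: im=cv2.resize(im,(800,600),interpolation=cv2.INTER_CUBIC)
    cv2.imwrite('pics/'+p,im)
def ray(f,uv):
    p=cv2.undistortPoints(np.array([[uv]],float),np.array(f['mtx']),np.array(f['D']))[0,0]
    return np.array([p[0],p[1],1.])
def px_depth(f,uv,w=1):
    u,v=int(round(uv[0])),int(round(uv[1])); d=f['depth'][max(0,v-w):v+w+1,max(0,u-w):u+w+1]; d=d[d>0]
    if len(d)==0: return None
    return (f['E']@np.append(ray(f,uv)*np.median(d),1))[:3]
def px_z(f,uv,z):
    r=f['E'][:3,:3]@ray(f,uv); o=f['E'][:3,3]; return o+r*(z-o[2])/r[2]
def proj(f,P):
    P=np.atleast_2d(P); Ei=np.linalg.inv(f['E']); c=P@Ei[:3,:3].T+Ei[:3,3]
    return cv2.projectPoints(c,np.zeros(3),np.zeros(3),np.array(f['mtx']),np.array(f['D']))[0][:,0]
def cloud(f):
    d=f['depth'];h,w=d.shape;u,v=np.meshgrid(np.arange(w),np.arange(h))
    p=cv2.undistortPoints(np.stack([u.ravel(),v.ravel()],1).astype(float)[:,None],np.array(f['mtx']),np.array(f['D']))[:,0]
    c=np.c_[p,np.ones(len(p))]*d.reshape(-1,1)
    P=c@f['E'][:3,:3].T+f['E'][:3,3]; P[d.ravel()==0]=np.nan
    return P.reshape(h,w,3)
E
python3 - <<'E'
from h import *
print(sensors.observe())
for n in ["scene","top","wrist"]:
    f=grab(n); save(f,n+'0.png'); print(n,f['E'].round(3).tolist())
    for l in ["gate","blade","blade_pull","rest","index_pin","gate_runin","gate_port"]:
        r=finder.look_for(f,l)
        for q in r[:2]:
            P=px_depth(f,q['xy']); print(l,round(q['conf'],2),np.round(q['xy'],0),None if P is None else P.round(3))
E
```

```text
pics
{'time_s': 0.0, 'joint_pos': array([-1.20588734,  0.3218335 , -0.07005518,  1.45167   ,  0.02262434,
        1.37078656, -0.0569023 ]), 'joint_velocities': array([-0.00098941, -0.00056764, -0.00057356, -0.00146973,  0.00055379,
        0.00046077,  0.00059037]), 'joint_efforts': array([-3.94830695e-04, -4.91292679e+01, -4.03837385e-01, -3.12530637e+01,
       -6.37247809e-02,  4.39531286e-02,  1.72522869e-04]), 'tcp_pos': array([0.2232706 , 0.60990181, 0.23845694]), 'eef_rot': array([3.14146199e+00, 1.90667637e-03, 1.21999219e+00]), 'contact_force': array([0.57847232, 0.24608973, 0.35175098]), 'wrist_torque': array([ 0.02323756, -0.01048838,  0.00821779]), 'width': 0.0869840554510672}
scene [[-0.771, 0.495, -0.399, 1.023], [0.636, 0.612, -0.469, 0.515], [0.012, -0.616, -0.788, 1.088], [0.0, 0.0, 0.0, 1.0]]
gate 0.82 [311. 290.] [0.612 0.235 0.104]
blade 0.93 [233. 156.] [ 0.443 -0.314  0.032]
blade_pull 0.93 [235. 158.] [ 0.442 -0.301  0.031]
rest 0.6 [227. 170.] [ 0.485 -0.293  0.009]
index_pin 0.5 [199. 193.] [ 0.621 -0.259  0.024]
gate_runin 0.97 [314. 290.] [0.605 0.241 0.105]
gate_port 0.78 [313. 287.] [0.603 0.232 0.106]
top [[0.016, -0.989, 0.146, 0.281], [-1.0, -0.017, -0.001, -0.079], [0.003, -0.146, -0.989, 1.596], [0.0, 0.0, 0.0, 1.0]]
gate 0.76 [170. 172.] [0.56  0.188 0.112]
gate 0.73 [129. 247.] [0.316 0.309 0.121]
blade 0.9 [322. 217.] [ 0.431 -0.306  0.031]
blade_pull 0.73 [319. 213.] [ 0.444 -0.296  0.033]
rest 0.55 [312. 199.] [ 0.492 -0.276  0.006]
index_pin 0.43 [170. 170.] [0.562 0.187 0.127]
gate_runin 0.82 [171. 171.] [0.559 0.184 0.122]
gate_port 0.7 [169. 174.] [0.553 0.195 0.106]
wrist [[0.344, 0.908, 0.241, 0.158], [0.939, -0.332, -0.089, 0.635], [-0.001, 0.257, -0.966, 0.385], [0.0, 0.0, 0.0, 1.0]]
```

```bash
python3 -c "
import cv2
for n in ['scene','top']:
    im=cv2.imread('pics/%s0.png'%n); cv2.imwrite('pics/%s0b.png'%n,cv2.resize(im,(800,600),interpolation=cv2.INTER_CUBIC))"
```

```text
(no output)
```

View pics/scene0b.png

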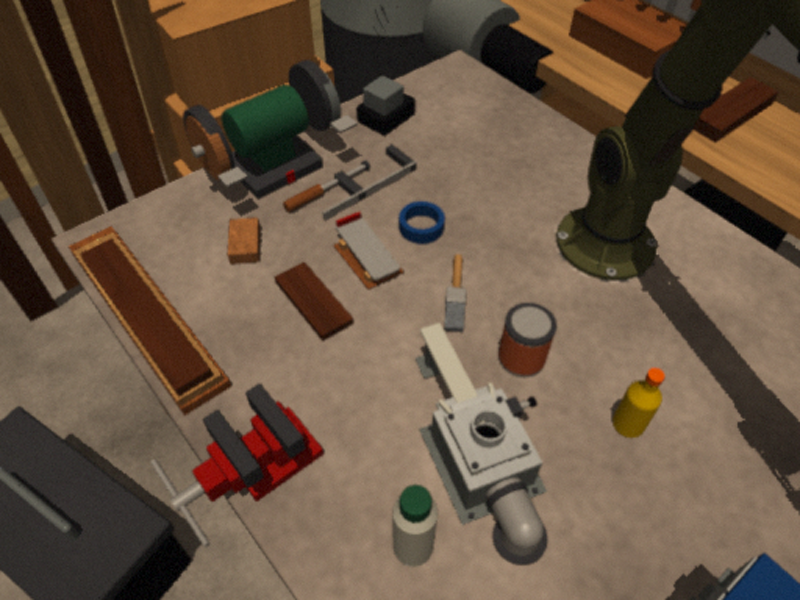

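View pics/top0b.png

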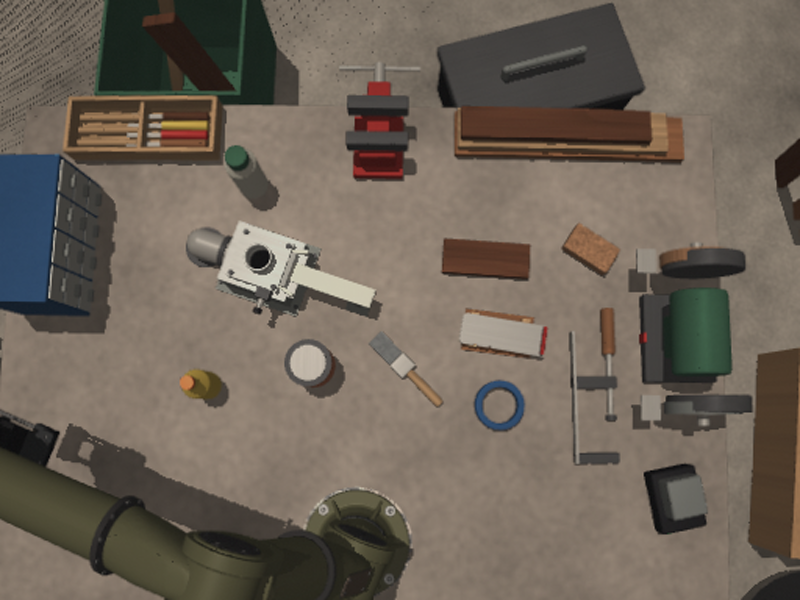

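```bash
cat > seg.py <<'E'
from h import *
def rect(P,m):
    pts=P[m][:,:2].astype(np.float32); return cv2.minAreaRect(pts*1000),len(pts),np.nanmedian(P[m][:,2])
E
python3 - <<'E'
from seg import *
for n in ["top","scene"]:
    f=grab(n);P=cloud(f)
    # blade region
    c=np.array([0.44,-0.31])
    hsv=cv2.cvtColor(f['image'],cv2.COLOR_RGB2HSV)
    near=np.hypot(P[...,0]-c[0],P[...,1]-c[1])<0.16
    m=near&(abs(P[...,2]-0.032)<0.006)&(hsv[...,1]<60)
    nl,lab,st,ce=cv2.connectedComponentsWithStats(m.astype(np.uint8)); k=1+st[1:,4].argmax(); m=lab==k
    print(n,'blade',rect(P,m))
    red=near&(hsv[...,1]>150)&((hsv[...,0]<8)|(hsv[...,0]>172))&(P[...,2]>0.03)
    print('red',red.sum(),np.nanmedian(P[red],0))
    m=(np.hypot(P[...,0]-.6,P[...,1]-.235)<0.12)&(abs(P[...,2]-0.104)<0.005)
    nl,lab,st,ce=cv2.connectedComponentsWithStats(m.astype(np.uint8)); k=1+st[1:,4].argmax(); m=lab==k
    print('gate',rect(P,m))
    m=(np.hypot(P[...,0]-.57,P[...,1]-.05)<0.25)&(abs(P[...,2]-0.088)<0.006)&(P[...,1]<0.14)
    nl,lab,st,ce=cv2.connectedComponentsWithStats(m.astype(np.uint8)); k=1+st[1:,4].argmax(); m=lab==k
    print('runin',rect(P,m))
E
```

```text
top blade (((441.90484619140625, -300.85919189453125), (170.93096923828125, 66.40267944335938), 81.07786560058594), 926, np.float64(0.03232084309486183))
red 38 [ 0.42628451 -0.38862812  0.05061584]
gate (((568.3643798828125, 203.5515899658203), (126.81671142578125, 130.1221160888672), 69.77104187011719), 862, np.float64(0.10420451697231903))
runin (((555.9663696289062, 54.03153991699219), (182.30682373046875, 120.73237609863281), 83.73725891113281), 737, np.float64(0.08840297022637))
scene blade (((444.3311462402344, -298.04278564453125), (175.3334197998047, 66.49456787109375), 81.12725067138672), 707, np.float64(0.03190871537374407))
red 59 [ 0.4311254  -0.38368463  0.04705687]
gate (((567.9722290039062, 205.92945861816406), (123.8209457397461, 133.42308044433594), 72.09559631347656), 1351, np.float64(0.10445516427154278))
runin (((557.8363647460938, 59.031028747558594), (185.94436645507812, 106.3143310546875), 78.29854583740234), 869, np.float64(0.08760354674898707))
```

```bash
cat > mv.py <<'E'
from h import *
import sys
def wrap(a): return (a+np.pi)%(2*np.pi)-np.pi
def plan(x,y,z,yaw=None,n=None,spinrows=True):
    s=sensors.observe(); p=s['tcp_pos']; y0=s['eef_rot'][2]
    if yaw is None: yaw=y0
    d=np.array([x,y,z])-p; dy=wrap(yaw-y0)
    # spin about tool z (down): yaw change = -spin
    n0=max(int(np.ceil(np.linalg.norm(d)/0.041)),int(np.ceil(abs(dy)/0.12)),1)
    n=max(n or 0,n0); print('from',p.round(4),y0.round(4),'rows',n)
    out=[];sp=-dy/n
    for i in range(n):
        Rm=R.from_euler('xyz',[np.pi,0,y0+dy*i/n]).as_matrix(); t=Rm.T@(d/n)
        out.append('{"x":%.4f,"y":%.4f,"z":%.4f,"spin":%.4f}'%(*t,sp))
    for i in range(0,n,5): print('['+','.join(out[i:i+5])+']')
if __name__=='__main__':
    a=[float(v) for v in sys.argv[1:]]; plan(*a)
E
python3 - <<'E'
from h import *
f=grab("wrist");print(f['mtx'],f['D'])
E
python3 mv.py 0.56 0.13 0.36
```

```text
[[291.49726645   0.         258.96885857]
 [  0.         291.49726645 194.7879497 ]
 [  0.           0.           1.        ]] [-0.06238135  0.          0.          0.          0.        ]
from [0.2234 0.6104 0.2396] 1.22 rows 15
[{"x":-0.0224,"y":0.0321,"z":-0.0080,"spin":-0.0000},{"x":-0.0224,"y":0.0321,"z":-0.0080,"spin":-0.0000},{"x":-0.0224,"y":0.0321,"z":-0.0080,"spin":-0.0000},{"x":-0.0224,"y":0.0321,"z":-0.0080,"spin":-0.0000},{"x":-0.0224,"y":0.0321,"z":-0.0080,"spin":-0.0000}]
[{"x":-0.0224,"y":0.0321,"z":-0.0080,"spin":-0.0000},{"x":-0.0224,"y":0.0321,"z":-0.0080,"spin":-0.0000},{"x":-0.0224,"y":0.0321,"z":-0.0080,"spin":-0.0000},{"x":-0.0224,"y":0.0321,"z":-0.0080,"spin":-0.0000},{"x":-0.0224,"y":0.0321,"z":-0.0080,"spin":-0.0000}]
[{"x":-0.0224,"y":0.0321,"z":-0.0080,"spin":-0.0000},{"x":-0.0224,"y":0.0321,"z":-0.0080,"spin":-0.0000},{"x":-0.0224,"y":0.0321,"z":-0.0080,"spin":-0.0000},{"x":-0.0224,"y":0.0321,"z":-0.0080,"spin":-0.0000},{"x":-0.0224,"y":0.0321,"z":-0.0080,"spin":-0.0000}]
```

Emit:
apply_moves([
  {"x": -0.0224,"y": 0.0321,"z": -0.008},
  {"x": -0.0224,"y": 0.0321,"z": -0.008},
  {"x": -0.0224,"y": 0.0321,"z": -0.008},
  {"x": -0.0224,"y": 0.0321,"z": -0.008},
  {"x": -0.0224,"y": 0.0321,"z": -0.008},
])

```text
invalid input at $.plan[0]: expected keys x, y, z, spin, grip
```

Emit:
apply_moves([
  {"x": -0.0224,"y": 0.0321,"z": -0.008},
  {"x": -0.0224,"y": 0.0321,"z": -0.008},
  {"x": -0.0224,"y": 0.0321,"z": -0.008},
  {"x": -0.0224,"y": 0.0321,"z": -0.008},
  {"x": -0.0224,"y": 0.0321,"z": -0.008},
])

```text
invalid input at $.plan[0]: expected keys x, y, z, spin, grip
```

Emit:
apply_moves([
  {"x": -0.0224,"y": 0.0321,"z": -0.008},
  {"x": -0.0224,"y": 0.0321,"z": -0.008},
  {"x": -0.0224,"y": 0.0321,"z": -0.008},
  {"x": -0.0224,"y": 0.0321,"z": -0.008},
  {"x": 0,"y": 0,"z": 0},
])

```text
invalid input at $.plan[0]: expected keys x, y, z, spin, grip
```

Emit:
apply_moves([
  {"x": 0,"y": 0,"z": 0},
  {"x": 0,"y": 0,"z": 0},
])

```text
invalid input at $.plan[0]: expected keys x, y, z, spin, grip
```

Run:
```python
from seg import *
import pickle
print(sensors.observe()['tcp_pos'],sensors.observe()['time_s'],sensors.observe()['eef_rot'])
f=grab("wrist");save(f,'w1.png',True);P=cloud(f);pickle.dump((f,P),open('w1.pkl','wb'))
for l in ["gate","index_pin","gate_runin","gate_port","gate_mouth"]:
        r=finder.look_for(f,l)
        for q in r[:2]: print(l,round(q['conf'],2),np.round(q['xy'],0),px_depth(f,q['xy']))
```

```text
[0.22339619 0.61042123 0.23958376] 1.35 [ 3.14155135e+00 -6.82482639e-05  1.22004363e+00]
```

View pics/w1.png

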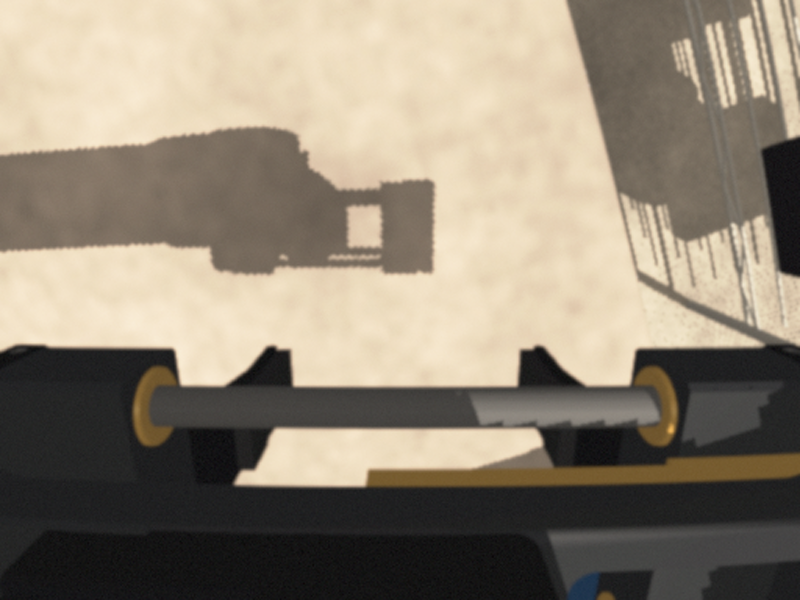

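```bash
sed -i 's/"spin":%.4f}/"spin":%.4f,"grip":G}/' mv.py; python3 mv.py 0.63 0.10 0.36 | head -2
```

```text
from [0.2234 0.6104 0.2396] 1.22 rows 17
[{"x":-0.0200,"y":0.0328,"z":-0.0071,"spin":-0.0000,"grip":G},{"x":-0.0200,"y":0.0328,"z":-0.0071,"spin":-0.0000,"grip":G},{"x":-0.0200,"y":0.0328,"z":-0.0071,"spin":-0.0000,"grip":G},{"x":-0.0200,"y":0.0328,"z":-0.0071,"spin":-0.0000,"grip":G},{"x":-0.0200,"y":0.0328,"z":-0.0071,"spin":-0.0000,"grip":G}]
```

Emit:
apply_moves([
  {"x": -0.02,"y": 0.0328,"z": -0.0071,"spin": 0,"grip": 1},
  {"x": -0.02,"y": 0.0328,"z": -0.0071,"spin": 0,"grip": 1},
  {"x": -0.02,"y": 0.0328,"z": -0.0071,"spin": 0,"grip": 1},
  {"x": -0.02,"y": 0.0328,"z": -0.0071,"spin": 0,"grip": 1},
  {"x": -0.02,"y": 0.0328,"z": -0.0071,"spin": 0,"grip": 1},
])

```text
time_s: 2.07
tcp_pos: [0.3439, 0.4586, 0.2756]
eef_rot: [3.141, -0.001, 1.22]
contact_force: [1.5, 0.3, 0.0]
width: 0.087
```

Emit:
apply_moves([
  {"x": -0.02,"y": 0.0328,"z": -0.0071,"spin": 0,"grip": 1},
  {"x": -0.02,"y": 0.0328,"z": -0.0071,"spin": 0,"grip": 1},
  {"x": -0.02,"y": 0.0328,"z": -0.0071,"spin": 0,"grip": 1},
  {"x": -0.02,"y": 0.0328,"z": -0.0071,"spin": 0,"grip": 1},
  {"x": -0.02,"y": 0.0328,"z": -0.0071,"spin": 0,"grip": 1},
])

```text
time_s: 2.48
tcp_pos: [0.4636, 0.3082, 0.3113]
eef_rot: [3.141, -0.001, 1.22]
contact_force: [1.0, 1.0, -0.6]
width: 0.0871
```

Emit:
apply_moves([
  {"x": -0.02,"y": 0.0328,"z": -0.0071,"spin": 0,"grip": 1},
  {"x": -0.02,"y": 0.0328,"z": -0.0071,"spin": 0,"grip": 1},
  {"x": -0.02,"y": 0.0328,"z": -0.0071,"spin": 0,"grip": 1},
  {"x": -0.02,"y": 0.0328,"z": -0.0071,"spin": 0,"grip": 1},
  {"x": -0.02,"y": 0.0328,"z": -0.0071,"spin": 0,"grip": 1},
])

```text
time_s: 2.9
tcp_pos: [0.5832, 0.158, 0.3468]
eef_rot: [3.141, -0.001, 1.22]
contact_force: [1.3, 0.2, -0.3]
width: 0.0869
```

Emit:
apply_moves([
  {"x": -0.02,"y": 0.0328,"z": -0.0071,"spin": 0,"grip": 1},
  {"x": -0.02,"y": 0.0328,"z": -0.0071,"spin": 0,"grip": 1},
  {"x": 0,"y": 0,"z": 0,"spin": 0,"grip": 1},
  {"x": 0,"y": 0,"z": 0,"spin": 0,"grip": 1},
])

```text
time_s: 3.23
tcp_pos: [0.6313, 0.0962, 0.3603]
eef_rot: [3.141, 0.001, 1.214]
contact_force: [-0.6, 0.4, 0.4]
width: 0.0871
```

Run:
```python
from seg import *
import pickle
print(sensors.observe()['tcp_pos'],sensors.observe()['time_s'],sensors.observe()['eef_rot'])
f=grab("wrist");save(f,'w2.png',True);P=cloud(f);pickle.dump((f,P),open('w2.pkl','wb'))
for l in ["gate","index_pin","gate_runin"]:
        r=finder.look_for(f,l)
        for q in r[:2]: print(l,round(q['conf'],2),np.round(q['xy'],0),px_depth(f,q['xy']))
```

```text
[0.6313468  0.09623255 0.36029297] 3.2333 [3.14060292e+00 9.44817695e-04 1.21437346e+00]
gate 0.74 [310. 108.] [0.58094082 0.2041868  0.0067773 ]
index_pin 0.62 [300.  30.] [0.48213987 0.2085955  0.09904943]
index_pin 0.43 [383. 212.] [0.74311082 0.23678734 0.12822361]
gate_runin 0.89 [308. 105.] [0.5731887  0.18367953 0.12894839]
gate_runin 0.61 [ 39. 152.] [ 0.48428797 -0.24532721  0.03160986]
```

View pics/w2.png

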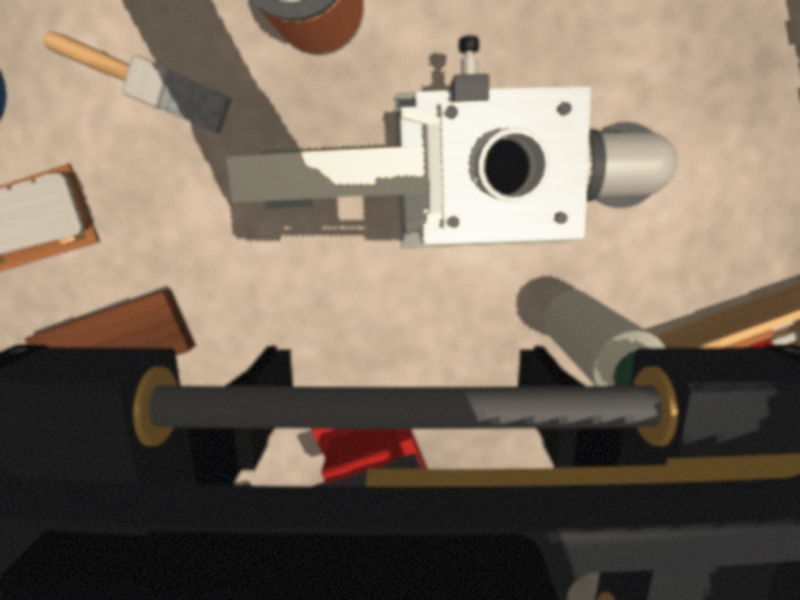

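```bash
cat > gatefit.py <<'E'
from seg import *
import pickle
f,P=pickle.load(open('w2.pkl','rb'))
v,u=np.mgrid[0:384,0:512]
Z=P[...,2]
roi=(v<160)&(u>255)&(u<400)
m=roi&(abs(Z-.104)<.004)
(c,s,a),n,z=rect(P,m); print('plate',c,s,a,n,z)
m=roi&(abs(Z-.130)<.004); (c,s,a),n,z=rect(P,m); print('rim?',c,s,a,n,z)
m=(v<160)&(u<270)&(u>140)&(v>85)&(abs(Z-.088)<.004); (c,s,a),n,z=rect(P,m); print('runin',c,s,a,n,z)
q=P[m][:,:2]; q0=q.mean(0); w=np.linalg.svd(q-q0,full_matrices=False)[2][0]; print(q0,np.degrees(np.arctan2(w[1],w[0])))
# rgb-based run-in edges: per column, find edge rows from intensity
E
python3 gatefit.py
```

```text
plate (556.01123046875, 208.12744140625) (126.44975280761719, 157.87322998046875) 72.004638671875 5864 0.1038260813786
rim? (582.620849609375, 206.7287139892578) (56.95696258544922, 56.864078521728516) 84.01882934570312 486 0.1295429278601725
runin (545.9866333007812, 50.86422348022461) (172.92462158203125, 94.42499542236328) 70.0282211303711 4015 0.08791092444572657
[0.5363594  0.06286828] -109.9552152257453
```

```bash
cat >> gatefit.py <<'E'
print('---')
rows=[]
for uu in range(152,250):
    r=[vv for vv in range(85,160) if abs(Z[vv,uu]-.088)<.004]
    if len(r)>10: rows.append((uu,r[0],r[-1],len(r)))
print(rows[::8])
# plate, left & right rows
m=(abs(Z-.104)<.004)&roi
for uu in range(286,376,10):
    r=np.where(m[:,uu])[0]; print(uu,r.min(),r.max(),end='; ')
rc=np.array([r for r in rows])
def line(pts):
    q0=pts.mean(0); w=np.linalg.svd(pts-q0,full_matrices=False)[2][0]; w*=np.sign(w[1]); return q0,np.degrees(np.arctan2(w[1],w[0]))
A=np.array([px_z(f,(a,b-.5),.088)[:2] for a,b,c,d in rows]);B=np.array([px_z(f,(a,c+.5),.088)[:2] for a,b,c,d in rows])
def rob(p):
    q,a=line(p)
    for _ in range(5):
        d=np.array([np.cos(np.radians(a)),np.sin(np.radians(a))]);r=(p-q)@[-d[1],d[0]]; k=abs(r)<max(.0015,1.5*np.median(abs(r))); q,a=line(p[k])
    return q,a,k.sum()
print();print('run edges',rob(A),rob(B))
T=[];Bm=[]
for uu in range(290,372):
    r=np.where(m[:,uu])[0]; T.append(px_z(f,(uu,r.min()-.5),.104)[:2]);Bm.append(px_z(f,(uu,r.max()+.5),.104)[:2])
print('plate edges',rob(np.array(T)),rob(np.array(Bm)))
E
python3 gatefit.py
```

```text
plate (556.01123046875, 208.12744140625) (126.44975280761719, 157.87322998046875) 72.004638671875 5864 0.1038260813786
rim? (582.620849609375, 206.7287139892578) (56.95696258544922, 56.864078521728516) 84.01882934570312 486 0.1295429278601725
runin (545.9866333007812, 50.86422348022461) (172.92462158203125, 94.42499542236328) 70.0282211303711 4015 0.08791092444572657
[0.5363594  0.06286828] -109.9552152257453
---
[(152, 100, 129, 30), (160, 100, 128, 29), (168, 100, 128, 29), (176, 98, 127, 30), (184, 98, 127, 30), (192, 98, 127, 29), (200, 97, 126, 29), (208, 97, 126, 30), (216, 96, 126, 31), (224, 96, 125, 30), (232, 96, 125, 30), (240, 95, 125, 31), (248, 95, 124, 30)]
286 66 147; 296 48 147; 306 47 146; 316 65 146; 326 64 146; 336 65 146; 346 64 145; 356 64 145; 366 63 92; 
run edges (array([0.5115855 , 0.05512588]), np.float64(72.11609702583968), np.int64(98)) (array([0.54897248, 0.03927094]), np.float64(71.55277655918422), np.int64(98))Traceback (most recent call last):
  File "gatefit.py", line 35, in <module>
    r=np.where(m[:,uu])[0]; T.append(px_z(f,(uu,r.min()-.5),.104)[:2]);Bm.append(px_z(f,(uu,r.max()+.5),.104)[:2])
                                                ~~~~~^^
    return umr_minimum(a, axis, None, out, keepdims, initial, where)
ValueError: zero-size array to reduction operation minimum which has no identity
```

```bash
python3 mv.py 0.431 -0.365 0.23 -0.155
```

```text
from [0.6295 0.1015 0.36  ] 1.2229 rows 13
[{"x":-0.0389,"y":-0.0021,"z":0.0100,"spin":0.1060,"grip":G},{"x":-0.0389,"y":0.0020,"z":0.0100,"spin":0.1060,"grip":G},{"x":-0.0385,"y":0.0061,"z":0.0100,"spin":0.1060,"grip":G},{"x":-0.0377,"y":0.0102,"z":0.0100,"spin":0.1060,"grip":G},{"x":-0.0364,"y":0.0141,"z":0.0100,"spin":0.1060,"grip":G}]
[{"x":-0.0347,"y":0.0179,"z":0.0100,"spin":0.1060,"grip":G},{"x":-0.0326,"y":0.0214,"z":0.0100,"spin":0.1060,"grip":G},{"x":-0.0301,"y":0.0248,"z":0.0100,"spin":0.1060,"grip":G},{"x":-0.0273,"y":0.0278,"z":0.0100,"spin":0.1060,"grip":G},{"x":-0.0243,"y":0.0305,"z":0.0100,"spin":0.1060,"grip":G}]
[{"x":-0.0209,"y":0.0329,"z":0.0100,"spin":0.1060,"grip":G},{"x":-0.0173,"y":0.0350,"z":0.0100,"spin":0.1060,"grip":G},{"x":-0.0135,"y":0.0366,"z":0.0100,"spin":0.1060,"grip":G}]
```

Emit:
apply_moves([
  {"x": -0.0389,"y": -0.0021,"z": 0.01,"spin": 0.106,"grip": 1},
  {"x": -0.0389,"y": 0.002,"z": 0.01,"spin": 0.106,"grip": 1},
  {"x": -0.0385,"y": 0.0061,"z": 0.01,"spin": 0.106,"grip": 1},
  {"x": -0.0377,"y": 0.0102,"z": 0.01,"spin": 0.106,"grip": 1},
  {"x": -0.0364,"y": 0.0141,"z": 0.01,"spin": 0.106,"grip": 1},
])

```text
time_s: 3.85
tcp_pos: [0.5522, -0.0794, 0.3099]
eef_rot: [-3.141, -0.001, 0.688]
contact_force: [1.7, -0.6, 0.1]
width: 0.0871
```

Emit:
apply_moves([
  {"x": -0.0347,"y": 0.0179,"z": 0.01,"spin": 0.106,"grip": 1},
  {"x": -0.0326,"y": 0.0214,"z": 0.01,"spin": 0.106,"grip": 1},
  {"x": -0.0301,"y": 0.0248,"z": 0.01,"spin": 0.106,"grip": 1},
  {"x": -0.0273,"y": 0.0278,"z": 0.01,"spin": 0.106,"grip": 1},
  {"x": -0.0243,"y": 0.0305,"z": 0.01,"spin": 0.106,"grip": 1},
])

```text
time_s: 4.27
tcp_pos: [0.476, -0.2586, 0.26]
eef_rot: [-3.141, -0.002, 0.158]
contact_force: [1.5, -0.4, -0.4]
width: 0.0873
```

Emit:
apply_moves([
  {"x": -0.0209,"y": 0.0329,"z": 0.01,"spin": 0.106,"grip": 1},
  {"x": -0.0173,"y": 0.035,"z": 0.01,"spin": 0.106,"grip": 1},
  {"x": -0.0135,"y": 0.0366,"z": 0.01,"spin": 0.106,"grip": 1},
  {"x": 0,"y": 0,"z": 0,"spin": 0,"grip": 1},
  {"x": 0,"y": 0,"z": 0,"spin": 0,"grip": 1},
])

```text
time_s: 4.68
tcp_pos: [0.4288, -0.3673, 0.2297]
eef_rot: [-3.141, 0.001, -0.161]
contact_force: [0.7, 0.7, 0.4]
width: 0.0873
```

Emit:
apply_moves([
  {"x": 0,"y": 0,"z": 0,"spin": 0,"grip": 1},
  {"x": 0,"y": 0,"z": 0,"spin": 0,"grip": 1},
  {"x": 0,"y": 0,"z": 0,"spin": 0,"grip": 1},
])

```text
time_s: 4.93
tcp_pos: [0.432, -0.3645, 0.2305]
eef_rot: [-3.141, -0.001, -0.154]
contact_force: [-0.2, 0.0, -1.4]
width: 0.0873
```

Run:
```python
from seg import *
import pickle
print(sensors.observe()['tcp_pos'],sensors.observe()['time_s'],sensors.observe()['eef_rot'])
f=grab("wrist");save(f,'w3.png',True);P=cloud(f);pickle.dump((f,P),open('w3.pkl','wb'))
for l in ["blade","blade_pull"]:
        r=finder.look_for(f,l)
        for q in r[:2]: print(l,round(q['conf'],2),np.round(q['xy'],0),px_depth(f,q['xy']))
```

```text
[ 0.43195082 -0.36448382  0.23047624] 4.9333 [-3.14076452e+00 -8.67895233e-04 -1.53624560e-01]
blade 0.77 [258. 121.] [ 0.44115631 -0.29815755  0.03178884]
blade_pull 0.97 [258. 120.] [ 0.44217411 -0.29684112  0.03185867]
```

View pics/w3.png

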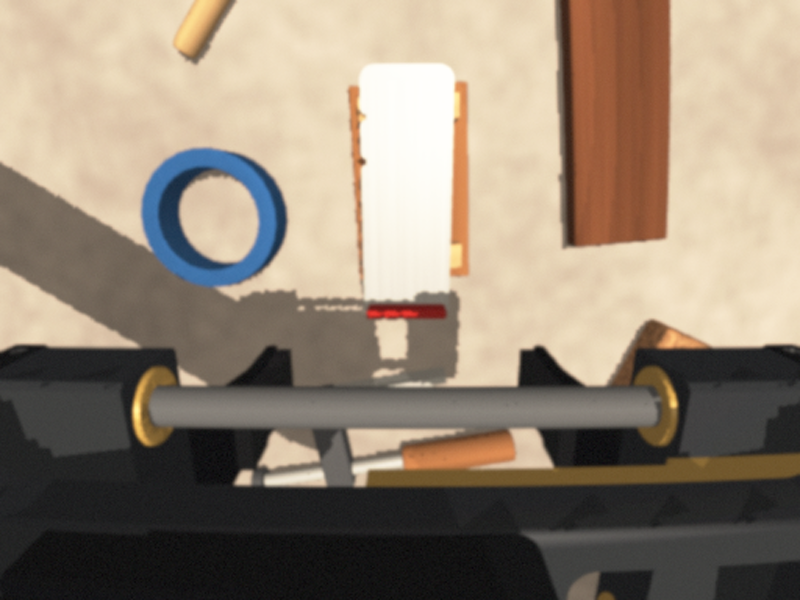

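```bash
cat > bladefit.py <<'E'
from seg import *
import pickle
f,P=pickle.load(open('w3.pkl','rb'));Z=P[...,2]
m=np.zeros(Z.shape,bool); m[30:205,215:305]=True
m&=abs(Z-.032)<.004
nl,lab,st,ce=cv2.connectedComponentsWithStats(m.astype(np.uint8)); m=lab==1+st[1:,4].argmax()
L=[];Rr=[]
for vv in range(55,185):
    c=np.where(m[vv])[0]; L.append(px_z(f,(c.min()-.5,vv),.032)[:2]); Rr.append(px_z(f,(c.max()+.5,vv),.032)[:2])
def line(p):
    q=p.mean(0); w=np.linalg.svd(p-q,full_matrices=False)[2][0]; w*=np.sign(w[1]); return q,np.degrees(np.arctan2(w[1],w[0]))
def rob(p):
    q,a=line(p)
    for _ in range(5):
        d=np.array([np.cos(np.radians(a)),np.sin(np.radians(a))]);r=(p-q)@[-d[1],d[0]]; k=abs(r)<max(.0008,1.5*np.median(abs(r))); q,a=line(p[k])
    return q,a,k.sum()
l=rob(np.array(L));r=rob(np.array(Rr));print(l,r)
a=(l[1]+r[1])/2; d=np.array([np.cos(np.radians(a)),np.sin(np.radians(a))]);n=np.array([-d[1],d[0]])
print('width',(l[0]-r[0])@n)
off=((l[0]+r[0])/2)@n
nose=[np.where(m[:,u])[0].min() for u in range(245,275)]
xn=np.median([px_z(f,(u,v-.5),.032)[:2]@d for u,v in zip(range(245,275),nose)])
hsv=cv2.cvtColor(f['image'],cv2.COLOR_RGB2HSV)
red=(hsv[...,1]>150)&((hsv[...,0]<8)|(hsv[...,0]>172));red[:185]=0;red[210:]=0;red[:,:225]=0;red[:,295:]=0
pr=P[red&(Z>.04)]; print('red x',len(pr),(pr[:,:2]@d).min()-xn,(pr[:,:2]@d).max()-xn,np.median(pr[:,2]))
o=d*(xn-.09)+n*off; print('yaw',a,'origin',o,'balance',d*(xn-.099)+n*off,'pull',d*(xn-.176)+n*off)
E
python3 bladefit.py
```

```text
(array([ 0.41072047, -0.29469503]), np.float64(80.5309916626035), np.int64(88)) (array([ 0.47569957, -0.30304686]), np.float64(80.94691197104423), np.int64(129))
width 0.06547620354629001
red x 365 -0.17918636955827866 -0.17116520287185955 0.04935983332875821
yaw 80.73895181682386 origin [ 0.44258987 -0.30267415] balance [ 0.44114148 -0.31155684] pull [ 0.42874965 -0.38755317]
```

```bash
python3 mv.py 0.441 -0.3115 0.10 -0.161;python3 mv.py 0.441 -0.3115 0.029 -0.161
```

```text
from [ 0.4312 -0.3654  0.2305] -0.1556 rows 4
[{"x":0.0003,"y":-0.0137,"z":0.0326,"spin":0.0014,"grip":G},{"x":0.0003,"y":-0.0137,"z":0.0326,"spin":0.0014,"grip":G},{"x":0.0003,"y":-0.0137,"z":0.0326,"spin":0.0014,"grip":G},{"x":0.0003,"y":-0.0137,"z":0.0326,"spin":0.0014,"grip":G}]
from [ 0.4312 -0.3654  0.2305] -0.1556 rows 6
[{"x":0.0002,"y":-0.0091,"z":0.0336,"spin":0.0009,"grip":G},{"x":0.0002,"y":-0.0091,"z":0.0336,"spin":0.0009,"grip":G},{"x":0.0002,"y":-0.0091,"z":0.0336,"spin":0.0009,"grip":G},{"x":0.0002,"y":-0.0091,"z":0.0336,"spin":0.0009,"grip":G},{"x":0.0002,"y":-0.0091,"z":0.0336,"spin":0.0009,"grip":G}]
[{"x":0.0002,"y":-0.0091,"z":0.0336,"spin":0.0009,"grip":G}]
```

Emit:
apply_moves([
  {"x": 0.0003,"y": -0.0137,"z": 0.0326,"spin": 0.0014,"grip": 1},
  {"x": 0.0003,"y": -0.0137,"z": 0.0326,"spin": 0.0014,"grip": 1},
  {"x": 0.0003,"y": -0.0137,"z": 0.0326,"spin": 0.0014,"grip": 1},
  {"x": 0.0003,"y": -0.0137,"z": 0.0326,"spin": 0.0014,"grip": 1},
  {"x": 0,"y": 0,"z": 0,"spin": 0,"grip": 1},
])

```text
time_s: 5.5
tcp_pos: [0.4378, -0.3064, 0.0941]
eef_rot: [-3.136, 0.01, -0.159]
contact_force: [-1.3, 1.6, -0.4]
width: 0.0872
```

Emit:
apply_moves([
  {"x": 0,"y": 0,"z": 0,"spin": 0,"grip": 1},
  {"x": 0,"y": 0,"z": 0,"spin": 0,"grip": 1},
  {"x": 0,"y": 0,"z": 0,"spin": 0,"grip": 1},
])

```text
time_s: 5.75
tcp_pos: [0.4415, -0.3147, 0.1024]
eef_rot: [3.14, -0.004, -0.165]
contact_force: [0.1, 0.5, 0.8]
width: 0.0872
```

```bash
python3 mv.py 0.441 -0.3115 0.029 -0.161 3
```

```text
from [ 0.4415 -0.3147  0.1024] -0.1648 rows 3.0Traceback (most recent call last):
  File "mv.py", line 17, in <module>
    a=[float(v) for v in sys.argv[1:]]; plan(*a)
                                        ~~~~^^^^
  File "mv.py", line 12, in plan
    for i in range(n):
             ~~~~~^^^
TypeError: 'float' object cannot be interpreted as an integer
```

Emit:
apply_moves([
  {"x": 0,"y": 0,"z": 0.018,"spin": 0,"grip": 1},
  {"x": 0,"y": 0,"z": 0.018,"spin": 0,"grip": 1},
  {"x": 0,"y": 0,"z": 0.012,"spin": 0,"grip": 1},
  {"x": 0,"y": 0,"z": 0,"spin": 0,"grip": 1},
  {"x": 0,"y": 0,"z": 0,"spin": 0,"grip": 1},
])

```text
time_s: 6.17
tcp_pos: [0.4404, -0.3133, 0.0525]
eef_rot: [3.141, -0.0, -0.164]
contact_force: [-0.0, 0.5, -0.2]
width: 0.0872
```

Emit:
apply_moves([
  {"x": 0,"y": 0,"z": 0.008,"spin": 0,"grip": 1},
  {"x": 0,"y": 0,"z": 0.008,"spin": 0,"grip": 1},
  {"x": 0,"y": 0,"z": 0.006,"spin": 0,"grip": 1},
  {"x": 0,"y": 0,"z": 0,"spin": 0,"grip": 1},
  {"x": 0,"y": 0,"z": 0,"spin": 0,"grip": 1},
])

```text
time_s: 6.58
tcp_pos: [0.4399, -0.3124, 0.0294]
eef_rot: [-3.141, 0.001, -0.164]
contact_force: [0.2, -0.5, -0.5]
width: 0.0871
```

Emit:
apply_moves([
  {"x": 0,"y": 0,"z": 0,"spin": 0,"grip": 1},
  {"x": 0,"y": 0,"z": 0,"spin": 0,"grip": 1},
  {"x": 0,"y": 0,"z": 0,"spin": 0,"grip": 1},
])

```text
time_s: 6.83
tcp_pos: [0.4405, -0.3127, 0.0301]
eef_rot: [3.142, -0.001, -0.164]
contact_force: [-0.8, 0.4, 0.5]
width: 0.0868
```

Emit:
apply_moves([
  {"x": 0,"y": 0,"z": 0,"spin": 0,"grip": 0.7},
  {"x": 0,"y": 0,"z": 0,"spin": 0,"grip": 0.6},
  {"x": 0,"y": 0,"z": 0,"spin": 0,"grip": 0.6},
  {"x": 0,"y": 0,"z": 0,"spin": 0,"grip": 0.6},
  {"x": 0,"y": 0,"z": 0,"spin": 0,"grip": 0.6},
], newtons=55)

```text
time_s: 7.25
tcp_pos: [0.4406, -0.3126, 0.0299]
eef_rot: [3.142, -0.001, -0.164]
contact_force: [0.5, -0.3, -0.7]
width: 0.0651
```

Emit:
apply_moves([
  {"x": 0,"y": 0,"z": 0,"spin": 0,"grip": 0.6},
  {"x": 0,"y": 0,"z": 0,"spin": 0,"grip": 0.6},
  {"x": 0,"y": 0,"z": 0,"spin": 0,"grip": 0.6},
])

```text
time_s: 7.5
tcp_pos: [0.4406, -0.3126, 0.0299]
eef_rot: [3.142, -0.001, -0.164]
contact_force: [1.4, -0.4, 0.3]
width: 0.0652
```

Emit:
apply_moves([
  {"x": 0,"y": 0,"z": -0.006,"spin": 0,"grip": 0.6},
  {"x": 0,"y": 0,"z": -0.015,"spin": 0,"grip": 0.6},
  {"x": 0,"y": 0,"z": -0.025,"spin": 0,"grip": 0.6},
  {"x": 0,"y": 0,"z": -0.03,"spin": 0,"grip": 0.6},
  {"x": 0,"y": 0,"z": -0.03,"spin": 0,"grip": 0.6},
])

```text
time_s: 7.92
tcp_pos: [0.4386, -0.3119, 0.1359]
eef_rot: [-3.141, 0.004, -0.164]
contact_force: [0.4, -0.2, -4.4]
width: 0.0651
```

Emit:
apply_moves([
  {"x": 0,"y": 0,"z": -0.025,"spin": 0,"grip": 0.6},
  {"x": 0,"y": 0,"z": -0.015,"spin": 0,"grip": 0.6},
  {"x": 0,"y": 0,"z": -0.006,"spin": 0,"grip": 0.6},
  {"x": 0,"y": 0,"z": 0,"spin": 0,"grip": 0.6},
  {"x": 0,"y": 0,"z": 0,"spin": 0,"grip": 0.6},
])

```text
time_s: 8.33
tcp_pos: [0.4395, -0.312, 0.1808]
eef_rot: [-3.141, 0.002, -0.164]
contact_force: [-1.1, 0.2, -5.1]
width: 0.065
```

```bash
python3 - <<'E'
from seg import *
import pickle
s=sensors.observe();print(s['tcp_pos'],s['time_s'],s['eef_rot'],s['contact_force'],s['wrist_torque'])
f=grab("wrist");save(f,'w4.png',True);P=cloud(f);pickle.dump((f,P),open('w4.pkl','wb'))
f=grab("scene");save(f,'s4.png',True)
E
python3 mv.py 0.533 0.02 0.19 -0.317
```

```text
[ 0.43951533 -0.31195122  0.18076112] 8.3333 [-3.14072723e+00  1.73817797e-03 -1.63557770e-01] [-1.13016923  0.18028815 -5.10503661] [-0.0897309   0.06681346 -0.01625644]
from [ 0.4392 -0.3118  0.1801] -0.1636 rows 9
[{"x":0.0043,"y":-0.0381,"z":-0.0011,"spin":0.0170,"grip":G},{"x":0.0036,"y":-0.0381,"z":-0.0011,"spin":0.0170,"grip":G},{"x":0.0030,"y":-0.0382,"z":-0.0011,"spin":0.0170,"grip":G},{"x":0.0023,"y":-0.0382,"z":-0.0011,"spin":0.0170,"grip":G},{"x":0.0017,"y":-0.0383,"z":-0.0011,"spin":0.0170,"grip":G}]
[{"x":0.0010,"y":-0.0383,"z":-0.0011,"spin":0.0170,"grip":G},{"x":0.0004,"y":-0.0383,"z":-0.0011,"spin":0.0170,"grip":G},{"x":-0.0003,"y":-0.0383,"z":-0.0011,"spin":0.0170,"grip":G},{"x":-0.0009,"y":-0.0383,"z":-0.0011,"spin":0.0170,"grip":G}]
```

View pics/w4.png

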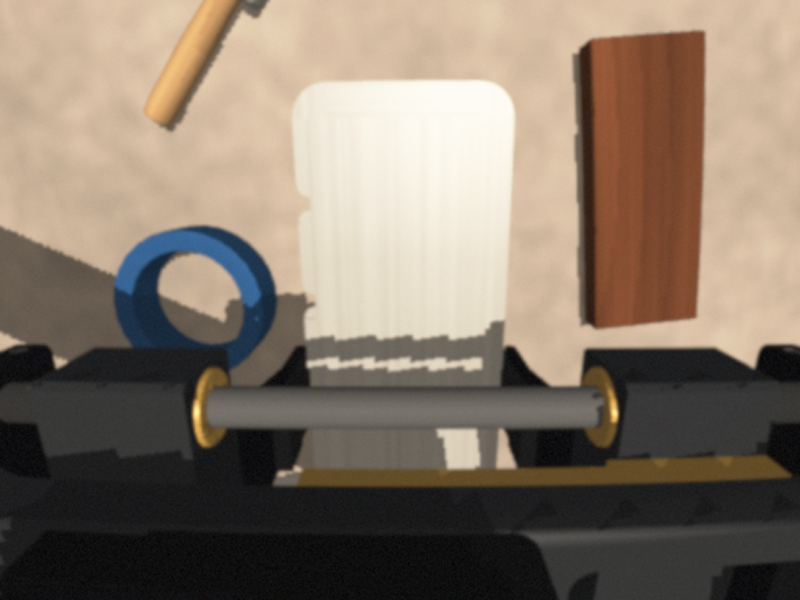

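View pics/s4.png

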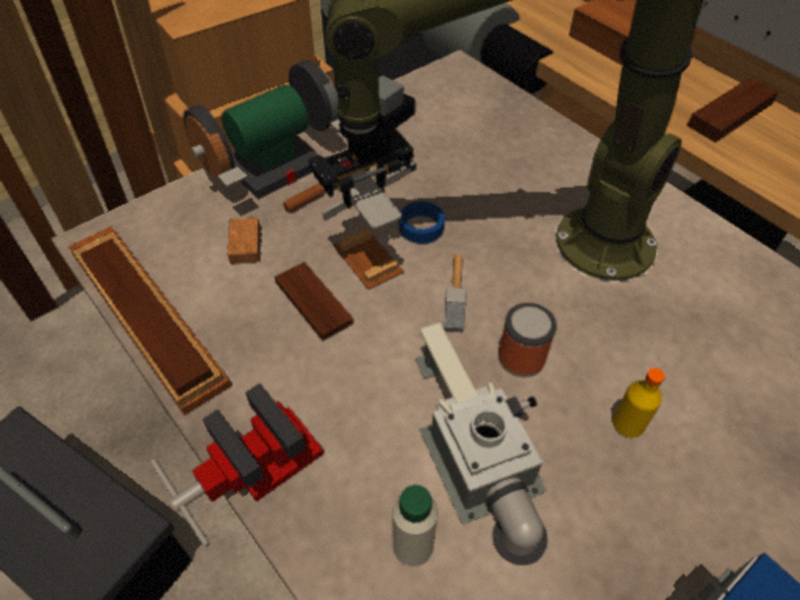

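```bash
cat > held.py <<'E'
from seg import *
import pickle,sys
f,P=pickle.load(open(sys.argv[1],'rb'))
M=np.array(f['mount']); E=f['E']; T=E@np.linalg.inv(M); Ti=np.linalg.inv(T)
Q=P@Ti[:3,:3].T+Ti[:3,3]   # tool coords
v,u=np.mgrid[0:384,0:512]
m=(v<210)&(abs(Q[...,2])<.012)&(abs(Q[...,0])<.05)&(Q[...,1]<0.0)
nl,lab,st,ce=cv2.connectedComponentsWithStats(m.astype(np.uint8)); m=lab==1+st[1:,4].argmax()
q=Q[m]; A=np.c_[q[:,:2],np.ones(len(q))]; c=np.linalg.lstsq(A,q[:,2],rcond=None)[0]; print('plane dz/dx,dz/dy,z0',c,len(q))
print('nose y',np.percentile(q[abs(q[:,0])<.015][:,1],0.5), 'x range at y -.04', end=' ')
for y in (-.085,-.075,-.045,-.03,-.02,-.01):
    k=abs(q[:,1]-y)<.003; print(y,q[k][:,0].min().round(4),q[k][:,0].max().round(4),end='; ')
E
python3 held.py w4.pkl
```

```text
plane dz/dx,dz/dy,z0 [ 0.00044314 -0.00261384 -0.00193889] 20938
nose y -0.09968533154231313 x range at y -.04 -0.085 -0.0337 0.0329; -0.075 -0.0336 0.0328; -0.045 -0.0331 0.0328; -0.03 -0.0329 0.0327; Traceback (most recent call last):
  File "held.py", line 12, in <module>
    k=abs(q[:,1]-y)<.003; print(y,q[k][:,0].min().round(4),q[k][:,0].max().round(4),end='; ')
                                  ~~~~~~~~~~~~~^^
    return umr_minimum(a, axis, None, out, keepdims, initial, where)
ValueError: zero-size array to reduction operation minimum which has no identity
```

```bash
cat > mv.py <<'E'
from h import *
import sys
def wrap(a): return (a+np.pi)%(2*np.pi)-np.pi
def plan(x,y,z,yaw=None,n=0):
    s=sensors.observe(); p=s['tcp_pos']; y0=s['eef_rot'][2]
    if yaw is None or yaw==9: yaw=y0
    d=np.array([x,y,z])-p; dy=wrap(yaw-y0)
    n=int(n)
    if n<1: n=int(max(np.ceil(np.linalg.norm(d)/0.025),np.ceil(abs(dy)/0.08),2))
    w=np.minimum(np.minimum(np.arange(1,n+1),np.arange(n,0,-1)),3.); w/=w.sum()
    print('from',p.round(4),y0.round(4),'t',s['time_s'],'rows',n); k=np.r_[0,np.cumsum(w)]
    out=[]
    for i in range(n):
        t=R.from_euler('xyz',[np.pi,0,y0+dy*k[i]]).as_matrix().T@(d*w[i])
        if np.linalg.norm(t)>.0415: print('FAST')
        out.append('{"x":%.4f,"y":%.4f,"z":%.4f,"spin":%.4f,"grip":G}'%(*t,-dy*w[i]))
    for i in range(0,n,5): print('['+','.join(out[i:i+5])+']')
if __name__=='__main__':
    a=[float(v) for v in sys.argv[1:]]; plan(*a)
E
python3 mv.py 0.5251 0.0312 0.15 -0.317 15
```

```text
from [ 0.4392 -0.3118  0.1801] -0.1636 t 8.4333 rows 15
[{"x":0.0007,"y":-0.0090,"z":0.0008,"spin":0.0039,"grip":G},{"x":0.0014,"y":-0.0181,"z":0.0015,"spin":0.0079,"grip":G},{"x":0.0019,"y":-0.0271,"z":0.0023,"spin":0.0118,"grip":G},{"x":0.0016,"y":-0.0272,"z":0.0023,"spin":0.0118,"grip":G},{"x":0.0013,"y":-0.0272,"z":0.0023,"spin":0.0118,"grip":G}]
[{"x":0.0009,"y":-0.0272,"z":0.0023,"spin":0.0118,"grip":G},{"x":0.0006,"y":-0.0272,"z":0.0023,"spin":0.0118,"grip":G},{"x":0.0003,"y":-0.0272,"z":0.0023,"spin":0.0118,"grip":G},{"x":-0.0000,"y":-0.0272,"z":0.0023,"spin":0.0118,"grip":G},{"x":-0.0003,"y":-0.0272,"z":0.0023,"spin":0.0118,"grip":G}]
[{"x":-0.0007,"y":-0.0272,"z":0.0023,"spin":0.0118,"grip":G},{"x":-0.0010,"y":-0.0272,"z":0.0023,"spin":0.0118,"grip":G},{"x":-0.0013,"y":-0.0272,"z":0.0023,"spin":0.0118,"grip":G},{"x":-0.0011,"y":-0.0181,"z":0.0015,"spin":0.0079,"grip":G},{"x":-0.0006,"y":-0.0090,"z":0.0008,"spin":0.0039,"grip":G}]
```

Emit:
apply_moves([
  {"x": 0.0007,"y": -0.009,"z": 0.0008,"spin": 0.0039,"grip": 0.6},
  {"x": 0.0014,"y": -0.0181,"z": 0.0015,"spin": 0.0079,"grip": 0.6},
  {"x": 0.0019,"y": -0.0271,"z": 0.0023,"spin": 0.0118,"grip": 0.6},
  {"x": 0.0016,"y": -0.0272,"z": 0.0023,"spin": 0.0118,"grip": 0.6},
  {"x": 0.0013,"y": -0.0272,"z": 0.0023,"spin": 0.0118,"grip": 0.6},
])

```text
time_s: 8.85
tcp_pos: [0.4658, -0.2058, 0.1711]
eef_rot: [3.141, 0.003, -0.212]
contact_force: [0.7, 0.0, -5.1]
width: 0.0651
```

Emit:
apply_moves([
  {"x": 0.0009,"y": -0.0272,"z": 0.0023,"spin": 0.0118,"grip": 0.6},
  {"x": 0.0006,"y": -0.0272,"z": 0.0023,"spin": 0.0118,"grip": 0.6},
  {"x": 0.0003,"y": -0.0272,"z": 0.0023,"spin": 0.0118,"grip": 0.6},
  {"x": 0,"y": -0.0272,"z": 0.0023,"spin": 0.0118,"grip": 0.6},
  {"x": -0.0003,"y": -0.0272,"z": 0.0023,"spin": 0.0118,"grip": 0.6},
])

```text
time_s: 9.27
tcp_pos: [0.4989, -0.0738, 0.1595]
eef_rot: [3.141, 0.003, -0.271]
contact_force: [0.6, -1.2, -4.0]
width: 0.0651
```

Emit:
apply_moves([
  {"x": -0.0007,"y": -0.0272,"z": 0.0023,"spin": 0.0118,"grip": 0.6},
  {"x": -0.001,"y": -0.0272,"z": 0.0023,"spin": 0.0118,"grip": 0.6},
  {"x": -0.0013,"y": -0.0272,"z": 0.0023,"spin": 0.0118,"grip": 0.6},
  {"x": -0.0011,"y": -0.0181,"z": 0.0015,"spin": 0.0079,"grip": 0.6},
  {"x": -0.0006,"y": -0.009,"z": 0.0008,"spin": 0.0039,"grip": 0.6},
])

```text
time_s: 9.68
tcp_pos: [0.5254, 0.034, 0.15]
eef_rot: [3.141, 0.003, -0.313]
contact_force: [-0.3, 0.2, -3.5]
width: 0.0647
```

Emit:
apply_moves([
  {"x": 0,"y": 0,"z": 0,"spin": 0,"grip": 0.6},
  {"x": 0,"y": 0,"z": 0,"spin": 0,"grip": 0.6},
  {"x": 0,"y": 0,"z": 0,"spin": 0,"grip": 0.6},
  {"x": 0,"y": 0,"z": 0,"spin": 0,"grip": 0.6},
  {"x": 0,"y": 0,"z": 0,"spin": 0,"grip": 0.6},
])

```text
time_s: 10.1
tcp_pos: [0.5261, 0.029, 0.1521]
eef_rot: [3.142, -0.0, -0.319]
contact_force: [0.8, -0.5, -3.8]
width: 0.0651
```

```bash
python3 - <<'E'
from seg import *
import pickle
s=sensors.observe();print(s['tcp_pos'],s['time_s'],s['eef_rot'],s['contact_force'],s['wrist_torque'],s['width'])
f=grab("wrist");save(f,'w5.png',True);P=cloud(f);pickle.dump((f,P),open('w5.pkl','wb'))
E
python3 held.py w5.pkl 2>/dev/null
python3 mv.py 0.5251 0.0312 0.11 -0.317 4
```

```text
[0.52605606 0.02897073 0.15209034] 10.1 [ 3.14156275e+00 -2.11841686e-04 -3.19343676e-01] [ 0.80887251 -0.49013198 -3.76827915] [-0.10583347  0.04998226 -0.00859799] 0.06508700678815432
plane dz/dx,dz/dy,z0 [ 0.0001412  -0.00283839 -0.00195548] 20916
nose y -0.09959835074114112 x range at y -.04 -0.085 -0.0338 0.0329; -0.075 -0.0337 0.0326; -0.045 -0.0333 0.0326; -0.03 -0.033 0.0326; from [0.5261 0.0293 0.1522] -0.3189 t 10.15 rows 4
[{"x":-0.0003,"y":-0.0002,"z":0.0070,"spin":-0.0003,"grip":G},{"x":-0.0005,"y":-0.0005,"z":0.0141,"spin":-0.0006,"grip":G},{"x":-0.0005,"y":-0.0005,"z":0.0141,"spin":-0.0006,"grip":G},{"x":-0.0003,"y":-0.0002,"z":0.0070,"spin":-0.0003,"grip":G}]
```

View pics/w5.png

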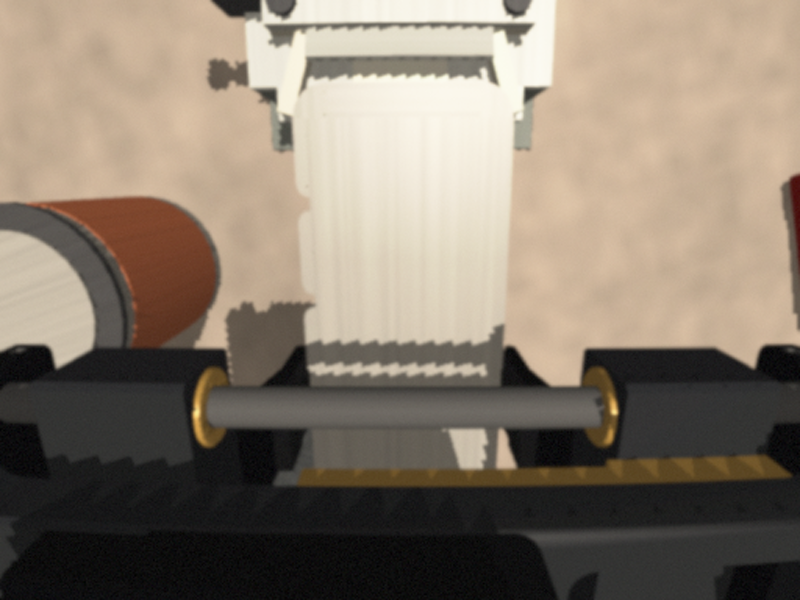

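Run:
```python
from seg import *
import pickle
f,P=pickle.load(open('w5.pkl','rb'));M=np.array(f['mount']);Ti=np.linalg.inv(f['E']@np.linalg.inv(M));Q=P@Ti[:3,:3].T+Ti[:3,3];Z=P[...,2]
# cheeks z~.098
for v in range(20,76,6):
    k=np.where((abs(Z[v]-.098)<.003)&(abs(Q[v,:,0])<.06))[0]
    x=Q[v,k,0]
    if len(k): print(v,'y',Q[v,k,1].mean().round(4),'L',x[x<0].round(4)[[0,-1]] if (x<0).any() else None,'R',x[x>0].round(4)[[0,-1]] if (x>0).any() else None)
# plate front edge / roof edge
e=[]
for u in range(170,345,8):
    k=np.where(abs(Z[:60,u]-.104)<.003)[0]
    if len(k): e.append(Q[k[-1],u,:2])
print(np.round(e,4).tolist())
tin=(P[...,2]>.10)&(Q[...,0]<-.06)&(np.indices(Z.shape)[1]<150)&(np.indices(Z.shape)[0]<215)
q=Q[tin];print('tin x max',q[:,0].max(),'y',q[:,1].min(),q[:,1].max(),P[tin][:,2].max())
```

```text
20 y -0.1298 L [-0.0549 -0.0017] R [0.0001 0.0395]
26 y -0.1271 L [-0.0453 -0.0376] R [0.0358 0.0402]
32 y -0.1237 L [-0.0458 -0.0409] R [0.0361 0.0419]
38 y -0.12 L [-0.0466 -0.0285] R [0.0362 0.0424]
44 y -0.1166 L [-0.0482 -0.0409] R [0.0366 0.0437]
50 y -0.113 L [-0.0489 -0.0415] R [0.0374 0.0447]
56 y -0.1094 L [-0.0507 -0.0425] R [0.0392 0.046 ]
62 y -0.1058 L [-0.0515 -0.0444] R [0.0428 0.047 ]
68 y -0.1021 L [-0.0519 -0.0462] R [0.0447 0.0485]
[[-0.054, -0.1315], [-0.0494, -0.1318], [-0.0446, -0.1313], [-0.0391, -0.1315], [-0.0352, -0.1185], [-0.0301, -0.1181], [-0.025, -0.1184], [-0.0201, -0.119], [-0.0151, -0.1187], [-0.0103, -0.119], [-0.0054, -0.119], [-0.0005, -0.1191], [0.0044, -0.119], [0.0093, -0.1191], [0.0143, -0.1194], [0.0192, -0.1194], [0.0241, -0.1192], [0.029, -0.1187], [0.034, -0.1187], [0.0387, -0.1324], [0.0433, -0.132], [0.048, -0.1319]]
tin x max -0.06743746746577278 y -0.142225435817766 -0.004070720268665867 0.1181075185393883
```

Emit:
apply_moves([
  {"x": -0.0008,"y": -0.0009,"z": 0.01,"spin": -0.0009,"grip": 0.6},
  {"x": -0.0008,"y": -0.0009,"z": 0.015,"spin": -0.0009,"grip": 0.6},
  {"x": 0,"y": 0,"z": 0.015,"spin": 0,"grip": 0.6},
  {"x": 0,"y": 0,"z": 0.01,"spin": 0,"grip": 0.6},
  {"x": 0,"y": 0,"z": 0.004,"spin": 0,"grip": 0.6},
])

```text
time_s: 10.57
tcp_pos: [0.5237, 0.0325, 0.0958]
eef_rot: [3.14, 0.003, -0.315]
contact_force: [0.4, 0.6, -4.5]
width: 0.0651
```

Emit:
apply_moves([
  {"x": 0,"y": 0,"z": 0,"spin": 0,"grip": 0.6},
  {"x": 0,"y": 0,"z": 0,"spin": 0,"grip": 0.6},
  {"x": 0,"y": 0,"z": 0,"spin": 0,"grip": 0.6},
])

```text
time_s: 10.82
tcp_pos: [0.526, 0.0327, 0.0987]
eef_rot: [-3.141, -0.001, -0.315]
contact_force: [0.0, -0.2, -4.2]
width: 0.0652
```

```bash
python3 mv.py 0.5251 0.0312 0.092 -0.317 3
```

```text
from [0.526  0.0327 0.0987] -0.3153 t 10.8167 rows 3
[{"x":-0.0001,"y":0.0004,"z":0.0017,"spin":0.0004,"grip":G},{"x":-0.0002,"y":0.0009,"z":0.0034,"spin":0.0008,"grip":G},{"x":-0.0001,"y":0.0004,"z":0.0017,"spin":0.0004,"grip":G}]
```

Emit:
apply_moves([
  {"x": -0.0002,"y": 0.0005,"z": 0.0025,"spin": 0.0005,"grip": 0.6},
  {"x": -0.0002,"y": 0.0005,"z": 0.002,"spin": 0.0005,"grip": 0.6},
  {"x": 0,"y": 0,"z": 0.0015,"spin": 0,"grip": 0.6},
  {"x": 0,"y": 0,"z": 0,"spin": 0,"grip": 0.6},
  {"x": 0,"y": 0,"z": 0,"spin": 0,"grip": 0.6},
])

```text
time_s: 11.23
tcp_pos: [0.5245, 0.0319, 0.092]
eef_rot: [-3.141, -0.0, -0.316]
contact_force: [-0.3, -0.3, -4.3]
width: 0.0649
```

Emit:
apply_moves([
  {"x": 0,"y": 0,"z": 0,"spin": 0,"grip": 0.6},
  {"x": 0,"y": 0,"z": 0,"spin": 0,"grip": 0.6},
])

```text
time_s: 11.4
tcp_pos: [0.5245, 0.032, 0.092]
eef_rot: [-3.142, -0.0, -0.316]
contact_force: [0.2, -0.2, -5.0]
width: 0.0648
```

Emit:
apply_moves([
  {"x": 0,"y": 0,"z": 0.0007,"spin": 0,"grip": 0.6},
  {"x": 0,"y": 0,"z": 0.0005,"spin": 0,"grip": 0.6},
  {"x": 0,"y": 0,"z": 0,"spin": 0,"grip": 0.6},
  {"x": 0,"y": 0,"z": 0,"spin": 0,"grip": 0.6},
])

```text
time_s: 11.73
tcp_pos: [0.5252, 0.032, 0.0919]
eef_rot: [-3.141, -0.001, -0.316]
contact_force: [-1.6, -0.8, 5.0]
width: 0.065
```

Emit:
apply_moves([
  {"x": 0,"y": 0,"z": -0.0007,"spin": 0,"grip": 0.6},
  {"x": 0,"y": 0,"z": 0,"spin": 0,"grip": 0.8},
  {"x": 0,"y": 0,"z": 0,"spin": 0,"grip": 1},
  {"x": 0,"y": 0,"z": 0,"spin": 0,"grip": 1},
  {"x": 0,"y": 0,"z": 0,"spin": 0,"grip": 1},
])

```text
time_s: 12.15
tcp_pos: [0.5245, 0.0319, 0.0914]
eef_rot: [-3.142, -0.0, -0.316]
contact_force: [0.2, 0.8, -0.2]
width: 0.0815
```

Emit:
apply_moves([
  {"x": 0,"y": 0,"z": 0,"spin": 0,"grip": 1},
  {"x": 0,"y": 0,"z": -0.01,"spin": 0,"grip": 1},
  {"x": 0,"y": 0,"z": -0.02,"spin": 0,"grip": 1},
  {"x": 0,"y": 0,"z": -0.03,"spin": 0,"grip": 1},
  {"x": 0,"y": 0,"z": -0.03,"spin": 0,"grip": 1},
])

```text
time_s: 12.57
tcp_pos: [0.5239, 0.0316, 0.1826]
eef_rot: [3.141, 0.001, -0.317]
contact_force: [1.3, -0.3, 0.2]
width: 0.0867
```

Emit:
apply_moves([
  {"x": 0,"y": 0.02,"z": -0.03,"spin": 0,"grip": 1},
  {"x": 0,"y": 0.03,"z": -0.02,"spin": 0,"grip": 1},
  {"x": 0,"y": 0.02,"z": -0.01,"spin": 0,"grip": 1},
  {"x": 0,"y": 0,"z": 0,"spin": 0,"grip": 1},
  {"x": 0,"y": 0,"z": 0,"spin": 0,"grip": 1},
])

```text
time_s: 12.98
tcp_pos: [0.503, -0.0358, 0.243]
eef_rot: [-3.139, -0.002, -0.319]
contact_force: [-0.2, 0.9, -0.3]
width: 0.087
```

Emit:
apply_moves([
  {"x": 0,"y": 0,"z": 0,"spin": 0,"grip": 1},
  {"x": 0,"y": 0,"z": 0,"spin": 0,"grip": 1},
  {"x": 0,"y": 0,"z": 0,"spin": 0,"grip": 1},
  {"x": 0,"y": 0,"z": 0,"spin": 0,"grip": 1},
])

```text
time_s: 13.32
tcp_pos: [0.5026, -0.0337, 0.2408]
eef_rot: [3.141, 0.001, -0.315]
contact_force: [0.1, -0.5, 0.8]
width: 0.0869
```

Run:
```python
from seg import *
import pickle
s=sensors.observe();print(s['tcp_pos'],s['time_s'],s['eef_rot'],s['contact_force'],s['width'])
f=grab("wrist");save(f,'w6.png',True);P=cloud(f);pickle.dump((f,P),open('w6.pkl','wb'))
```

```text
[ 0.50257356 -0.03369917  0.24076132] 13.3167 [ 3.14077212e+00  1.17245321e-03 -3.14599680e-01] [ 0.11814799 -0.49980328  0.75740067] 0.0868819424787665
```

View pics/w6.png

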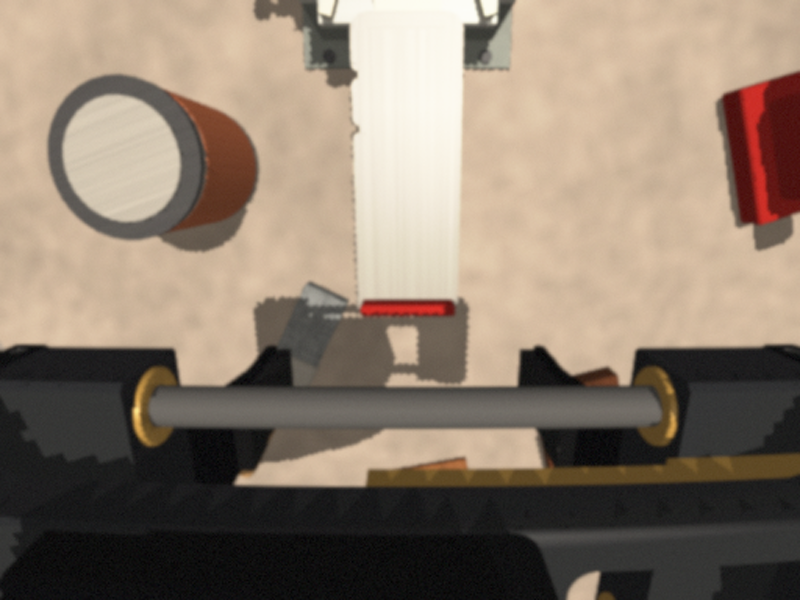

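Run:
```python
from seg import *
import pickle
f,P=pickle.load(open('w6.pkl','rb'));Z=P[...,2]
m=np.zeros(Z.shape,bool); m[8:200,215:310]=True; m&=abs(Z-.094)<.003
nl,lab,st,ce=cv2.connectedComponentsWithStats(m.astype(np.uint8)); m=lab==1+st[1:,4].argmax()
L=[];Rr=[]
for v in range(60,185):
    c=np.where(m[v])[0]
    if len(c)<30: continue
    L.append(px_z(f,(c.min()-.5,v),.094)[:2]);Rr.append(px_z(f,(c.max()+.5,v),.094)[:2])
C=(np.array(L)+np.array(Rr))/2
for p in (np.array(L),np.array(Rr),C):
    vx,vy,x0,y0=cv2.fitLine(p.astype(np.float32),cv2.DIST_HUBER,0,.001,.001).ravel(); s=np.sign(vy); print(np.degrees(np.arctan2(vy*s,vx*s)),x0,y0)
print('med z',np.median(Z[m]))
a=np.radians(71.85);d=np.array([np.cos(a),np.sin(a)]);n=np.array([-d[1],d[0]]);port=np.array([.5826,.2067])
print('lateral in gate frame',((C[::20]-port)@n).round(4), ((C[::20]-port)@d).round(3))
hsv=cv2.cvtColor(f['image'],cv2.COLOR_RGB2HSV)
red=(hsv[...,1]>140)&((hsv[...,0]<8)|(hsv[...,0]>172));red[:185]=0;red[210:]=0;red[:,:220]=0;red[:,300:]=0
pr=P[red&(Z>.10)];g=np.c_[(pr[:,:2]-port)@d,(pr[:,:2]-port)@n,pr[:,2]]
print('pull gate x',np.percentile(g[:,0],[1,50,99]),'y',np.percentile(g[:,1],[1,99]),'z',np.percentile(g[:,2],[1,50,99]),len(g)); 
gx=-.2607
print(port+d*gx)
```

```text
72.46627 0.49327666 0.039779656
72.06182 0.5526285 0.010860334
72.16472 0.5252098 0.03250616
med z 0.09384831702508659
lateral in gate frame [ 0.0006 -0.0004  0.0005  0.0004 -0.0001 -0.0002  0.0003] [-0.13  -0.148 -0.166 -0.185 -0.204 -0.224 -0.245]
pull gate x [-0.26241885 -0.25809245 -0.25527496] y [-0.02828034  0.02766999] z [0.10496509 0.11148225 0.11322664] 526
[ 0.50139044 -0.04102868]
```

```bash
python3 mv.py 0.5018 -0.0399 0.165 1.254 18
```

```text
from [ 0.5026 -0.0339  0.2409] -0.315 t 13.3667 rows 18
[{"x":0.0000,"y":0.0001,"z":0.0016,"spin":-0.0327,"grip":G},{"x":0.0000,"y":0.0002,"z":0.0032,"spin":-0.0654,"grip":G},{"x":0.0000,"y":0.0004,"z":0.0047,"spin":-0.0981,"grip":G},{"x":-0.0000,"y":0.0004,"z":0.0047,"spin":-0.0981,"grip":G},{"x":-0.0000,"y":0.0004,"z":0.0047,"spin":-0.0981,"grip":G}]
[{"x":-0.0001,"y":0.0004,"z":0.0047,"spin":-0.0981,"grip":G},{"x":-0.0001,"y":0.0004,"z":0.0047,"spin":-0.0981,"grip":G},{"x":-0.0001,"y":0.0003,"z":0.0047,"spin":-0.0981,"grip":G},{"x":-0.0002,"y":0.0003,"z":0.0047,"spin":-0.0981,"grip":G},{"x":-0.0002,"y":0.0003,"z":0.0047,"spin":-0.0981,"grip":G}]
[{"x":-0.0002,"y":0.0003,"z":0.0047,"spin":-0.0981,"grip":G},{"x":-0.0003,"y":0.0003,"z":0.0047,"spin":-0.0981,"grip":G},{"x":-0.0003,"y":0.0002,"z":0.0047,"spin":-0.0981,"grip":G},{"x":-0.0003,"y":0.0002,"z":0.0047,"spin":-0.0981,"grip":G},{"x":-0.0003,"y":0.0002,"z":0.0047,"spin":-0.0981,"grip":G}]
[{"x":-0.0003,"y":0.0001,"z":0.0047,"spin":-0.0981,"grip":G},{"x":-0.0002,"y":0.0001,"z":0.0032,"spin":-0.0654,"grip":G},{"x":-0.0001,"y":0.0000,"z":0.0016,"spin":-0.0327,"grip":G}]
```

Emit:
apply_moves([
  {"x": 0,"y": 0.0001,"z": 0.0016,"spin": -0.0327,"grip": 0.5},
  {"x": 0,"y": 0.0002,"z": 0.0032,"spin": -0.0654,"grip": 0.5},
  {"x": 0,"y": 0.0004,"z": 0.0047,"spin": -0.0981,"grip": 0.5},
  {"x": 0,"y": 0.0004,"z": 0.0047,"spin": -0.0981,"grip": 0.5},
  {"x": 0,"y": 0.0004,"z": 0.0047,"spin": -0.0981,"grip": 0.5},
])

```text
time_s: 13.78
tcp_pos: [0.5025, -0.0358, 0.2221]
eef_rot: [3.141, 0.001, 0.082]
contact_force: [0.1, -0.2, 0.2]
width: 0.0613
```

Emit:
apply_moves([
  {"x": -0.0001,"y": 0.0004,"z": 0.0047,"spin": -0.0981,"grip": 0.5},
  {"x": -0.0001,"y": 0.0004,"z": 0.0047,"spin": -0.0981,"grip": 0.5},
  {"x": -0.0001,"y": 0.0003,"z": 0.0047,"spin": -0.0981,"grip": 0.5},
  {"x": -0.0002,"y": 0.0003,"z": 0.0047,"spin": -0.0981,"grip": 0.5},
  {"x": -0.0002,"y": 0.0003,"z": 0.0047,"spin": -0.0981,"grip": 0.5},
])

```text
time_s: 14.2
tcp_pos: [0.5022, -0.0376, 0.1985]
eef_rot: [-3.141, 0.001, 0.572]
contact_force: [0.1, -0.2, 0.5]
width: 0.0441
```

Emit:
apply_moves([
  {"x": -0.0002,"y": 0.0003,"z": 0.0047,"spin": -0.0981,"grip": 0.5},
  {"x": -0.0003,"y": 0.0003,"z": 0.0047,"spin": -0.0981,"grip": 0.5},
  {"x": -0.0003,"y": 0.0002,"z": 0.0047,"spin": -0.0981,"grip": 0.5},
  {"x": -0.0003,"y": 0.0002,"z": 0.0047,"spin": -0.0981,"grip": 0.5},
  {"x": -0.0003,"y": 0.0002,"z": 0.0047,"spin": -0.0981,"grip": 0.5},
])

```text
time_s: 14.62
tcp_pos: [0.502, -0.0395, 0.175]
eef_rot: [-3.141, 0.0, 1.063]
contact_force: [-0.4, 0.4, 0.3]
width: 0.0435
```

Emit:
apply_moves([
  {"x": -0.0003,"y": 0.0001,"z": 0.0047,"spin": -0.0981,"grip": 0.5},
  {"x": -0.0002,"y": 0.0001,"z": 0.0032,"spin": -0.0654,"grip": 0.5},
  {"x": -0.0001,"y": 0,"z": 0.0016,"spin": -0.0327,"grip": 0.5},
  {"x": 0,"y": 0,"z": 0,"spin": 0,"grip": 0.5},
  {"x": 0,"y": 0,"z": 0,"spin": 0,"grip": 0.5},
])

```text
time_s: 15.03
tcp_pos: [0.5019, -0.0402, 0.1658]
eef_rot: [-3.141, 0.0, 1.253]
contact_force: [1.1, -0.4, 0.9]
width: 0.0436
```

Emit:
apply_moves([
  {"x": 0,"y": 0,"z": 0,"spin": 0,"grip": 0.5},
  {"x": 0,"y": 0,"z": 0,"spin": 0,"grip": 0.5},
  {"x": 0,"y": 0,"z": 0,"spin": 0,"grip": 0.5},
])

```text
time_s: 15.28
tcp_pos: [0.5021, -0.0403, 0.1662]
eef_rot: [3.141, -0.0, 1.253]
contact_force: [0.5, 0.8, 0.4]
width: 0.0435
```

```bash
python3 - <<'E'
from seg import *
s=sensors.observe();print(s['tcp_pos'],s['time_s'],s['eef_rot'],s['contact_force'],s['width'],s['joint_pos'].round(2))
f=grab("wrist");save(f,'w7.png',True)
E
python3 mv.py 0.5018 -0.0399 0.1145 1.254 6
```

```text
[ 0.5021279  -0.04034682  0.16620311] 15.2833 [ 3.14131274e+00 -1.77140971e-04  1.25309911e+00] [0.50270996 0.77127384 0.40659608] 0.04345416762666734 [-0.49  0.06  0.54  1.92 -0.03  1.17  1.31]
from [ 0.5021 -0.0404  0.1662] 1.2532 t 15.3333 rows 6
[{"x":0.0000,"y":-0.0000,"z":0.0043,"spin":-0.0001,"grip":G},{"x":0.0001,"y":-0.0001,"z":0.0086,"spin":-0.0001,"grip":G},{"x":0.0001,"y":-0.0001,"z":0.0129,"spin":-0.0002,"grip":G},{"x":0.0001,"y":-0.0001,"z":0.0129,"spin":-0.0002,"grip":G},{"x":0.0001,"y":-0.0001,"z":0.0086,"spin":-0.0001,"grip":G}]
[{"x":0.0000,"y":-0.0000,"z":0.0043,"spin":-0.0001,"grip":G}]
```

View pics/w7.png

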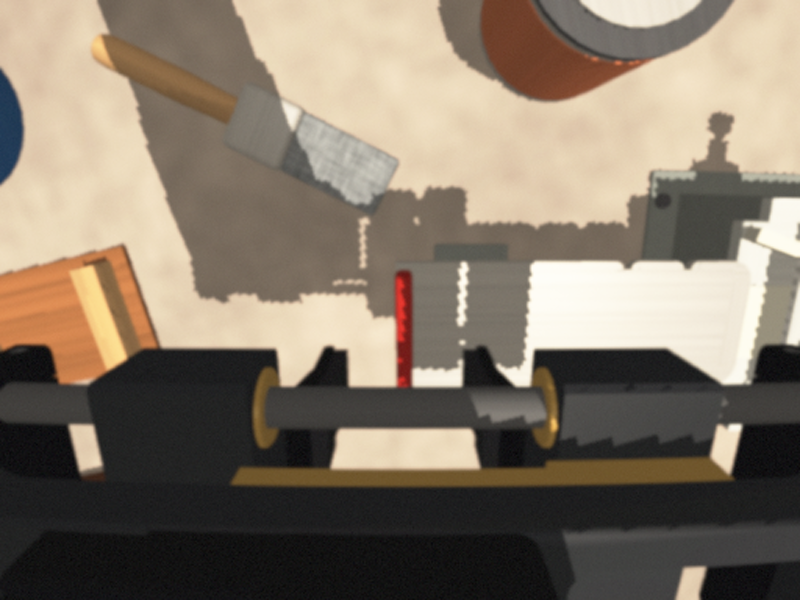

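Emit:
apply_moves([
  {"x": 0,"y": 0,"z": 0.006,"spin": 0,"grip": 0.5},
  {"x": 0,"y": 0,"z": 0.012,"spin": 0,"grip": 0.5},
  {"x": 0,"y": 0,"z": 0.012,"spin": 0,"grip": 0.5},
  {"x": 0,"y": 0,"z": 0.009,"spin": 0,"grip": 0.5},
  {"x": 0,"y": 0,"z": 0.006,"spin": 0,"grip": 0.5},
])

```text
time_s: 15.75
tcp_pos: [0.5008, -0.0404, 0.1189]
eef_rot: [-3.139, 0.001, 1.253]
contact_force: [-0.5, 0.2, -0.3]
width: 0.0436
```

Emit:
apply_moves([
  {"x": 0,"y": 0,"z": 0.002,"spin": 0,"grip": 0.5},
  {"x": 0,"y": 0,"z": 0,"spin": 0,"grip": 0.5},
  {"x": 0,"y": 0,"z": 0,"spin": 0,"grip": 0.5},
  {"x": 0,"y": 0,"z": 0,"spin": 0,"grip": 0.5},
  {"x": 0,"y": 0,"z": 0,"spin": 0,"grip": 0.5},
])

```text
time_s: 16.17
tcp_pos: [0.5025, -0.0404, 0.1196]
eef_rot: [3.141, -0.001, 1.253]
contact_force: [0.2, 0.9, -0.7]
width: 0.0437
```

Down 5 mm more, then close.

Emit:
apply_moves([
  {"x": 0,"y": 0,"z": 0.003,"spin": 0,"grip": 0.5},
  {"x": 0,"y": 0,"z": 0.002,"spin": 0,"grip": 0.5},
  {"x": 0,"y": 0,"z": 0,"spin": 0,"grip": 0.5},
  {"x": 0,"y": 0,"z": 0,"spin": 0,"grip": 0.5},
])

```text
time_s: 16.5
tcp_pos: [0.5018, -0.0404, 0.1139]
eef_rot: [-3.141, 0.0, 1.253]
contact_force: [0.2, 0.2, 0.0]
width: 0.0436
```

Emit:
apply_moves([
  {"x": 0,"y": 0,"z": 0,"spin": 0,"grip": 0.3},
  {"x": 0,"y": 0,"z": 0,"spin": 0,"grip": 0.15},
  {"x": 0,"y": 0,"z": 0,"spin": 0,"grip": 0.05},
  {"x": 0,"y": 0,"z": 0,"spin": 0,"grip": 0.05},
  {"x": 0,"y": 0,"z": 0,"spin": 0,"grip": 0.05},
], newtons=30)

```text
time_s: 16.92
tcp_pos: [0.5021, -0.0404, 0.1141]
eef_rot: [3.141, -0.0, 1.254]
contact_force: [0.3, -0.7, 0.6]
width: 0.0178
```

Emit:
apply_moves([
  {"x": 0,"y": 0,"z": 0,"spin": 0,"grip": 0.05},
  {"x": 0,"y": 0,"z": 0,"spin": 0,"grip": 0.05},
  {"x": 0,"y": 0,"z": 0,"spin": 0,"grip": 0.05},
])

```text
time_s: 17.17
tcp_pos: [0.5019, -0.0404, 0.1141]
eef_rot: [-3.141, 0.0, 1.253]
contact_force: [-0.5, 0.2, 1.5]
width: 0.0077
```

Run:
```python
from h import *
s=sensors.observe();p=s['tcp_pos'];a=np.radians(71.85);d=np.array([np.cos(a),np.sin(a)]);n=np.array([-d[1],d[0]])
q=p[:2]-[.5826,.2067];print(q@d,q@n,p,s['eef_rot'],s['contact_force'],s['width'],s['time_s'])
```

```text
-0.2599674736713589 -0.0003267987512218014 [ 0.50192916 -0.0404344   0.11407533] [-3.14145921e+00  3.58015137e-05  1.25345370e+00] [-0.54777127  0.17857573  1.49875358] 0.007654145688349725 17.1667
```

Emit:
apply_moves([
  {"x": 0.004,"y": 0,"z": 0,"spin": 0,"grip": 0.05},
  {"x": 0.007,"y": 0,"z": 0,"spin": 0,"grip": 0.05},
  {"x": 0.007,"y": 0,"z": 0,"spin": 0,"grip": 0.05},
  {"x": 0.006,"y": 0,"z": 0,"spin": 0,"grip": 0.05},
  {"x": 0.004,"y": 0,"z": 0,"spin": 0,"grip": 0.05},
])

```text
time_s: 17.58
tcp_pos: [0.5112, -0.0123, 0.1141]
eef_rot: [3.141, -0.0, 1.255]
contact_force: [-0.0, -1.3, 1.2]
width: 0.0077
```

Emit:
apply_moves([
  {"x": 0.004,"y": 0,"z": 0,"spin": 0,"grip": 0.05},
  {"x": 0.004,"y": 0,"z": 0,"spin": 0,"grip": 0.05},
  {"x": 0.004,"y": 0,"z": 0,"spin": 0,"grip": 0.05},
])

```text
time_s: 17.83
tcp_pos: [0.5146, -0.0021, 0.1141]
eef_rot: [3.142, 0.0, 1.253]
contact_force: [-0.8, -1.6, 0.2]
width: 0.0075
```

```bash
cat > st.py <<'E'
from h import *
s=sensors.observe();p=s['tcp_pos'];a=np.radians(71.85);d=np.array([np.cos(a),np.sin(a)]);n=np.array([-d[1],d[0]])
q=p[:2]-[.5826,.2067];F=s['contact_force'][:2];print('gx %.4f gy %.4f z %.4f'%(q@d,q@n,p[2]),s['eef_rot'].round(4),'Fx %.1f Fy %.1f Fz %.1f'%(F@d,F@n,s['contact_force'][2]),s['wrist_torque'].round(2),s['width'],s['time_s'])
E
python3 st.py
```

```text
gx -0.2196 gy -0.0004 z 0.1141 [3.1415e+00 1.0000e-04 1.2534e+00] Fx -1.8 Fy 0.3 Fz 0.2 [-0.21  0.06  0.01] 0.00752553905022501 17.8333
```

Emit:
apply_moves([
  {"x": 0.005,"y": 0,"z": 0,"spin": 0,"grip": 0.05},
  {"x": 0.005,"y": 0,"z": 0,"spin": 0,"grip": 0.05},
  {"x": 0.005,"y": 0,"z": 0,"spin": 0,"grip": 0.05},
  {"x": 0.005,"y": 0,"z": 0,"spin": 0,"grip": 0.05},
  {"x": 0.005,"y": 0,"z": 0,"spin": 0,"grip": 0.05},
])

```text
time_s: 18.25
tcp_pos: [0.5216, 0.018, 0.114]
eef_rot: [-3.141, 0.005, 1.252]
contact_force: [-3.4, -8.0, 3.9]
width: 0.0077
```

```bash
python3 st.py
```

```text
gx -0.1984 gy -0.0008 z 0.1140 [-3.1411  0.0052  1.2516] Fx -8.6 Fy 0.7 Fz 3.9 [-1.78  0.78  0.05] 0.0077356444343338795 18.25
```

Emit:
apply_moves([
  {"x": 0.005,"y": 0,"z": 0,"spin": 0,"grip": 0.05},
  {"x": 0.005,"y": 0,"z": 0,"spin": 0,"grip": 0.05},
  {"x": 0.004,"y": 0,"z": 0,"spin": 0,"grip": 0.05},
  {"x": 0.003,"y": 0,"z": 0,"spin": 0,"grip": 0.05},
  {"x": 0,"y": 0,"z": 0,"spin": 0,"grip": 0.05},
])

```text
time_s: 18.67
tcp_pos: [0.5274, 0.0364, 0.1141]
eef_rot: [-3.141, 0.002, 1.253]
contact_force: [-1.5, -3.6, 3.0]
width: 0.0076
```

```bash
python3 st.py
```

```text
gx -0.1790 gy -0.0006 z 0.1141 [-3.1412e+00  1.9000e-03  1.2526e+00] Fx -3.9 Fy 0.3 Fz 3.0 [-0.78  0.35  0.02] 0.0076286108478521445 18.6667
```

Emit:
apply_moves([
  {"x": 0.004,"y": 0,"z": 0,"spin": 0,"grip": 0.05},
  {"x": 0.004,"y": 0,"z": 0,"spin": 0,"grip": 0.05},
  {"x": 0.003,"y": 0,"z": 0,"spin": 0,"grip": 0.05},
])

```text
time_s: 18.92
tcp_pos: [0.5309, 0.0461, 0.1141]
eef_rot: [3.141, 0.003, 1.253]
contact_force: [-1.9, -9.4, 5.0]
width: 0.0074
```

```bash
python3 st.py
```

```text
gx -0.1687 gy -0.0009 z 0.1141 [3.1414e+00 3.1000e-03 1.2527e+00] Fx -9.6 Fy -1.1 Fz 5.0 [-2.18  0.65  0.04] 0.007447226463139155 18.9167
```

Emit:
apply_moves([
  {"x": 0.003,"y": 0,"z": 0,"spin": 0,"grip": 0.05},
  {"x": 0.003,"y": 0,"z": 0,"spin": 0,"grip": 0.05},
  {"x": 0.002,"y": 0,"z": 0,"spin": 0,"grip": 0.05},
])

```text
time_s: 19.17
tcp_pos: [0.5331, 0.0533, 0.1141]
eef_rot: [-3.141, 0.003, 1.252]
contact_force: [-2.3, -7.3, 4.3]
width: 0.0079
```

```bash
python3 st.py
```

```text
gx -0.1612 gy -0.0008 z 0.1141 [-3.1412  0.0033  1.252 ] Fx -7.6 Fy -0.1 Fz 4.3 [-1.55  0.57  0.05] 0.007862080728952198 19.1667
```

Emit:
apply_moves([
  {"x": 0.002,"y": 0,"z": 0,"spin": 0,"grip": 0.05},
  {"x": 0.002,"y": 0,"z": 0,"spin": 0,"grip": 0.05},
  {"x": 0.002,"y": 0,"z": 0,"spin": 0,"grip": 0.05},
])

```text
time_s: 19.42
tcp_pos: [0.535, 0.0591, 0.1141]
eef_rot: [-3.141, 0.003, 1.252]
contact_force: [-2.0, -6.5, 4.2]
width: 0.0078
```

```bash
python3 st.py
```

```text
gx -0.1551 gy -0.0008 z 0.1141 [-3.1413  0.0033  1.2522] Fx -6.8 Fy -0.1 Fz 4.2 [-1.55  0.57  0.02] 0.007810758069128524 19.4167
```

Emit:
apply_moves([
  {"x": 0.0025,"y": 0,"z": 0,"spin": 0,"grip": 0.05},
  {"x": 0.0025,"y": 0,"z": 0,"spin": 0,"grip": 0.05},
  {"x": 0.002,"y": 0,"z": 0,"spin": 0,"grip": 0.05},
  {"x": 0,"y": 0,"z": 0,"spin": 0,"grip": 0.05},
])

```text
time_s: 19.75
tcp_pos: [0.5376, 0.0669, 0.1141]
eef_rot: [3.142, 0.002, 1.253]
contact_force: [-0.4, -3.4, 1.7]
width: 0.0078
```

```bash
python3 st.py
python3 - <<'E'
from seg import *
f=grab("wrist");save(f,'w8.png',True)
E
```

```text
gx -0.1468 gy -0.0008 z 0.1141 [3.1415e+00 1.6000e-03 1.2528e+00] Fx -3.4 Fy -0.6 Fz 1.7 [-0.83  0.26  0.03] 0.00776751019475449 19.75
```

View pics/w8.png

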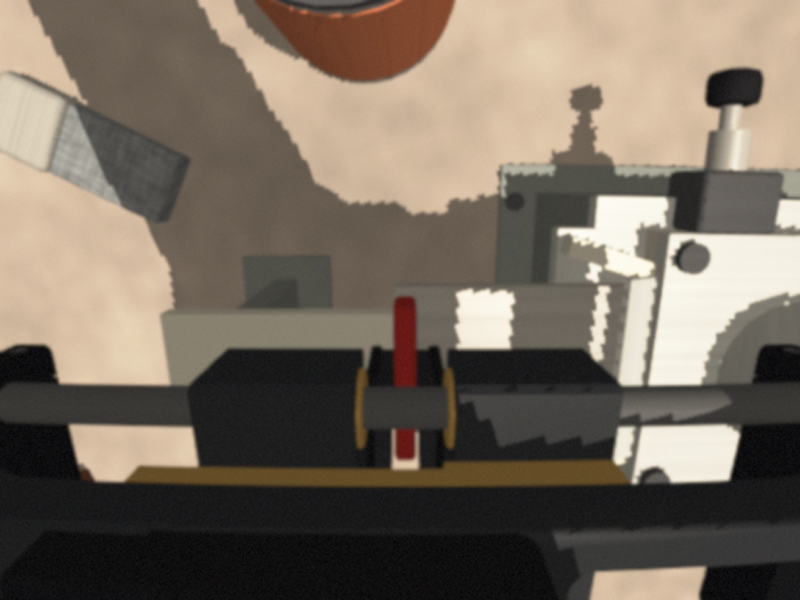

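Emit:
apply_moves([
  {"x": 0.001,"y": 0,"z": 0,"spin": 0,"grip": 0.05},
  {"x": 0.001,"y": 0,"z": 0,"spin": 0,"grip": 0.05},
])

```text
time_s: 19.97
tcp_pos: [0.5383, 0.0692, 0.1141]
eef_rot: [3.141, 0.001, 1.253]
contact_force: [0.1, -3.8, 2.5]
width: 0.0077
```

```bash
python3 st.py
```

```text
gx -0.1445 gy -0.0007 z 0.1141 [3.1413e+00 6.0000e-04 1.2528e+00] Fx -3.5 Fy -1.3 Fz 2.5 [-0.74  0.14  0.06] 0.0076532057490157025 19.9667
```

Emit:
apply_moves([
  {"x": 0.001,"y": 0,"z": 0,"spin": 0,"grip": 0.05},
  {"x": 0.001,"y": 0,"z": 0,"spin": 0,"grip": 0.05},
])

```text
time_s: 20.13
tcp_pos: [0.5394, 0.0734, 0.1141]
eef_rot: [3.141, -0.002, 1.254]
contact_force: [1.2, -0.3, 0.2]
width: 0.0076
```

```bash
python3 st.py
```

```text
gx -0.1402 gy -0.0005 z 0.1141 [ 3.1408e+00 -2.4000e-03  1.2540e+00] Fx 0.1 Fy -1.2 Fz 0.2 [-0.32 -0.27 -0.03] 0.007568770654241128 20.1333
```

Emit:
apply_moves([
  {"x": 0.001,"y": 0,"z": 0,"spin": 0,"grip": 0.05},
  {"x": 0,"y": 0,"z": 0,"spin": 0,"grip": 0.05},
])

```text
time_s: 20.3
tcp_pos: [0.5396, 0.0736, 0.1141]
eef_rot: [3.141, -0.001, 1.254]
contact_force: [1.4, 0.2, -0.1]
width: 0.0074
```

```bash
python3 st.py
```

```text
gx -0.1399 gy -0.0006 z 0.1141 [ 3.1409e+00 -1.0000e-03  1.2542e+00] Fx 0.7 Fy -1.2 Fz -0.1 [-0.19 -0.3  -0.03] 0.007408440197296935 20.3
```

Run:
```python
from seg import *
f=grab("wrist");save(f,'w9.png',True)
```

```text
(no output)
```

View pics/w9.png

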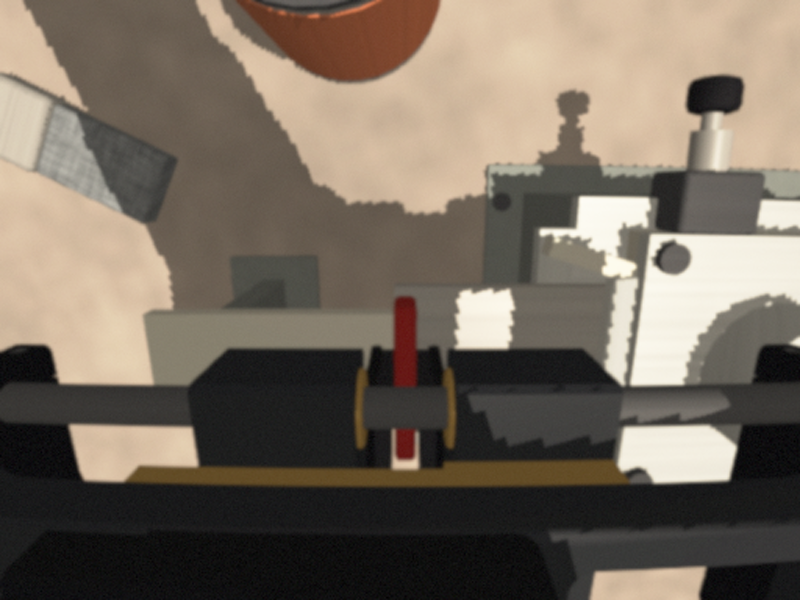

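Emit:
apply_moves([
  {"x": 0,"y": 0,"z": 0,"spin": 0,"grip": 0.15},
  {"x": 0,"y": 0,"z": 0,"spin": 0,"grip": 0.3},
  {"x": 0,"y": 0,"z": 0,"spin": 0,"grip": 0.4},
  {"x": 0,"y": 0,"z": 0,"spin": 0,"grip": 0.4},
  {"x": 0,"y": 0,"z": 0,"spin": 0,"grip": 0.4},
])

```text
time_s: 20.77
tcp_pos: [0.539, 0.0728, 0.114]
eef_rot: [-3.141, -0.0, 1.254]
contact_force: [0.2, 0.6, -0.3]
width: 0.0305
```

Emit:
apply_moves([
  {"x": 0,"y": 0,"z": -0.01,"spin": 0,"grip": 0.4},
  {"x": 0,"y": 0,"z": -0.02,"spin": 0,"grip": 0.4},
  {"x": 0,"y": 0,"z": -0.03,"spin": 0,"grip": 0.4},
  {"x": 0,"y": 0,"z": -0.04,"spin": 0,"grip": 0.4},
  {"x": 0,"y": 0,"z": -0.04,"spin": 0,"grip": 0.4},
])

```text
time_s: 21.18
tcp_pos: [0.5384, 0.0723, 0.2558]
eef_rot: [-3.141, 0.001, 1.253]
contact_force: [1.1, 0.1, -0.8]
width: 0.0345
```

Emit:
apply_moves([
  {"x": 0,"y": 0.03,"z": -0.02,"spin": 0,"grip": 0.4},
  {"x": 0,"y": 0.03,"z": -0.01,"spin": 0,"grip": 0.4},
  {"x": 0,"y": 0.02,"z": 0,"spin": 0,"grip": 0.4},
  {"x": 0,"y": 0,"z": 0,"spin": 0,"grip": 0.4},
  {"x": 0,"y": 0,"z": 0,"spin": 0,"grip": 0.4},
])

```text
time_s: 21.6
tcp_pos: [0.6154, 0.047, 0.2842]
eef_rot: [-3.141, 0.001, 1.252]
contact_force: [0.4, -0.1, -0.7]
width: 0.035
```

Emit:
apply_moves([
  {"x": 0,"y": 0,"z": 0,"spin": 0,"grip": 0.4},
  {"x": 0,"y": 0,"z": 0,"spin": 0,"grip": 0.4},
  {"x": 0,"y": 0,"z": 0,"spin": 0,"grip": 0.4},
  {"x": 0,"y": 0,"z": 0,"spin": 0,"grip": 0.4},
])

```text
time_s: 21.93
tcp_pos: [0.6145, 0.0482, 0.2842]
eef_rot: [-3.141, -0.001, 1.254]
contact_force: [0.6, 1.0, -0.1]
width: 0.0349
```

```bash
python3 st.py
python3 - <<'E'
from seg import *
f=grab("wrist");save(f,'w10.png',True);P=cloud(f);Z=P[...,2]
a=np.radians(71.85);d=np.array([np.cos(a),np.sin(a)]);n=np.array([-d[1],d[0]]);port=np.array([.5826,.2067])
hsv=cv2.cvtColor(f['image'],cv2.COLOR_RGB2HSV)
red=(hsv[...,1]>140)&((hsv[...,0]<8)|(hsv[...,0]>172))&(Z>.10)&(Z<.118)
g=np.c_[(P[red][:,:2]-port)@d,(P[red][:,:2]-port)@n,P[red][:,2]]; k=(abs(g[:,1])<.04)&(abs(g[:,0]+.14)<.05); g=g[k]
print(len(g),np.percentile(g[:,0],[2,50,98]),np.percentile(g[:,1],[2,98]))
rim=(abs(Z-.130)<.004)&(np.hypot(P[...,0]-.5826,P[...,1]-.2067)<.045); pts=P[rim][:,:2].astype(np.float32); print('rim',cv2.minAreaRect(pts*1000),len(pts))
f=grab("scene");save(f,'s10.png',True)
E
```

```text
gx -0.1407 gy -0.0797 z 0.2842 [-3.1413e+00 -6.0000e-04  1.2542e+00] Fx 1.2 Fy -0.2 Fz -0.1 [ 0.07 -0.02 -0.01] 0.034894751092901126 21.9333
336 [-0.14324238 -0.14014196 -0.13694355] [-0.02677421  0.0271166 ]
rim ((582.27294921875, 206.6268310546875), (57.32648468017578, 56.53990936279297), 50.93545913696289) 792
```

View pics/w10.png

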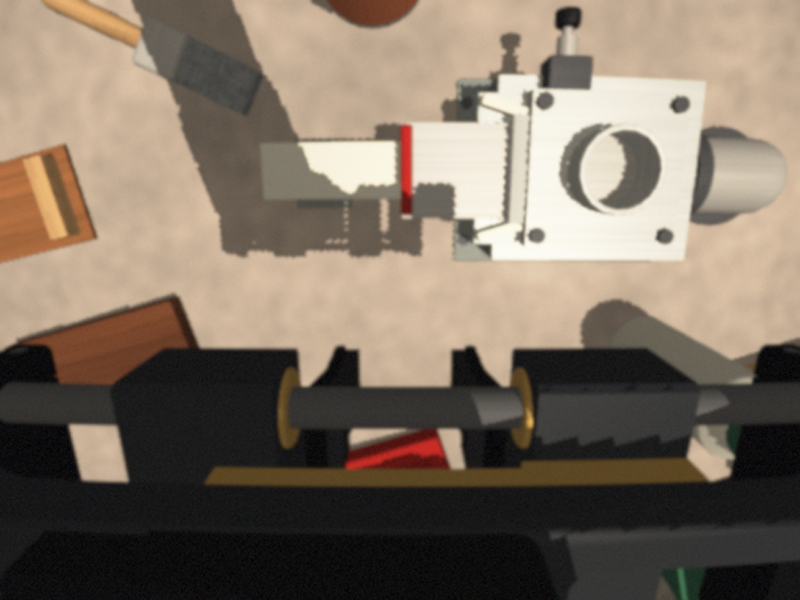

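View pics/s10.png

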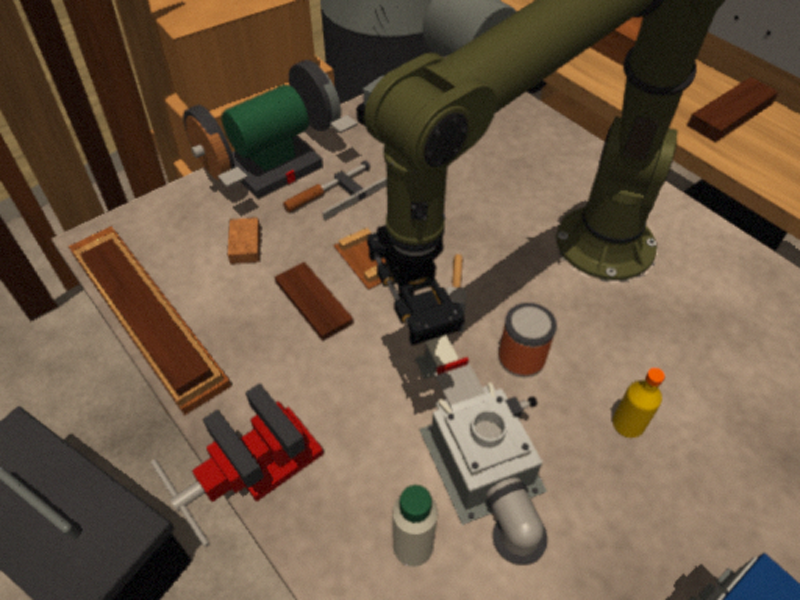

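```bash
python3 -c "
from plant import job; print(job.close_job())"
```

```text
the job is handed in; nothing more can be done
None
```

The blade is back in the gate and the dust port is shut. I handed the job in at about 22 s; the tool reports no verdict.

**What I did:** I gripped the blade across its 66 mm width at the balance point and carried it level to the run-in. I laid it flat there with its nose about 84 mm before the port and let go. Then I gripped the red pull and slid the blade in, past the half stop, to the second click. I let go and backed the arm clear.

**Last checks:**
- **Second click:** in the last 2 mm of the slide the blade jumped forward by itself and the push force fell to about zero. The wrist camera showed the index pin's knob dropped inward.
- **Position:** after letting go, the pull measured 140 mm before the port's centre, which is the shut position.
- **Port:** steel shows through the spigot.
- **Forces:** the highest reading while sliding was about 10 N.
- **Other things:** the ones I can see are where they were. In the last scene picture the arm hides the tape roll and part of the brush and clamp, and I did not measure the bystanders.

No check failed or disagreed. I judged the pin from the picture only; I had no reading of its travel.

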